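Load the sample incubator and start its timer

ROBOT

A 6-joint arm with a two-finger parallel gripper is mounted at the origin on the work surface. World frame = base frame: x ahead of the robot, y to its left, z up, the work surface at z = 0. Lengths are in m, angles in rad, forces in N, time in s.
With the tool pointing down it reaches from about 0.35 to 0.775 m from the base axis. Payload 7.3 kg.
Tool frame: the origin (TCP) lies midway between the tips of the shut fingers; the grasp point (between the pads) lies 19 mm behind it; z points along the fingers, y is the line along which they close (so a half turn about z gives the same grasp; the last joint's range is limited). The gripper opens to 92 mm and grips with 3 to 60 N. Pads are 19 mm wide; open, the fingers measure 130 mm over their backs; the gripper's body (75 mm by 190 mm) begins 47 mm behind the grasp point.
Start: joints at [1.014, 0.342, 1.524, -0, 1.275, -0.146], TCP at [0.21, 0.481, 0.227] pointing down, gripper open.
Joint ranges: [-2.53, 2.53], [-0.77, 2.02], [0.04, 2.7], [-1, 4.14], [0.28, 2.66], [-3.11, 3.11]. Speed limits (rad/s): [2.57, 2.57, 3.14, 3.14, 3.14, 3.14].

INTERFACE

Orientations are given as a unit quaternion [x, y, z, w].
In Python, from workcell import manip, capture, camera_info, ticket, spotter gives the robot as it stands.
- The arm moves only by the tool arm_command, never from a script. Its argument "targets" is a list of rows, each a list of 5 numbers: the shift along the tool's x, y, z normalised to -1 to 1, where 1 is 0.5 m, then the turn about the tool's z normalised to -1 to 1, where 1 is 1.5 rad, then the opening, from -1 (shut) to 1 (fully open). A call has 1 to 8 rows; each row is the pose to reach, as a shift and turn from the pose commanded when the call began, along the tool's axes at that moment; what a row does not reach only later rows make up. A row lasts 1/8 s, in which the tool goes at most 62.5 mm and 10.7 degrees, less where a joint would pass 70% of its speed; a pose out of reach is approached as far as the arm can. A call with a number of a shift or a turn outside -1 to 1 is refused whole. A call with a gripper value outside its range is refused whole. The fingers move at their own pace and stop on an object; the grip force is fixed at half the most. Time passes only in rows, so rows that repeat a pose let the fingers close. It gives the time, the measured TCP pose, the force, the opening and the grip force at its end, in the units of the state.
- manip.state(): the state, without advancing time (a new reading comes with each control period).
- capture(name): name is "scene" or "top" or "wrist"; returns the picture (400x640x3 uint8, blue, green, red); there is no depth.
- camera_info(name): a dict with "fx", "fy", "cx", "cy" (pixels), "dist" ([k1, k2, p1, p2, k3] as OpenCV has them; the pictures are not rectified), "extrinsics" (4x4, takes a point from camera to world coordinates). Camera axes: x right, y down, z forward; pixel columns grow to the right and rows downward; lengths in m; the calibration is good to about 2 mm. A picture is of the moment at which its call begins: read the wrist's pose just before it. camera_info takes no time and is no camera call; for the wrist camera it gives the pose at the moment of the call.
- ticket.finish_job(): hands the job in; it is judged then, once.
Trained networks look in the newest picture that a camera, given by its name, has taken for a name from the list of things; names that differ only in an ending like _2 or _b are one class to them, and where a whole thing is asked for, a point or a joint stands for the part that bears it (a point fixed in the world has none). Each returns a list of dicts, best first, with "p" (0 to 1); they miss things now and then, are a little off and sometimes report something else, mostly with a low value. They report only what shows in the picture. A call takes as long as a camera call. They do not tell look-alikes from the thing itself.
- spotter.silhouettes(thing, camera): "mask" (400x640 bool, what is visible of it) and "at" ([column, row] in pixels, amid what is visible of it).
The state is a dict: "time": time; "joints": joint angles; "qd": joint speeds; "joint_torque": joint torques, N m; "tool_pos": TCP position; "orientation": TCP orientation; "ft_force": force on the tool from outside, world axes, zero at the start; "wrist_torque": the same for the moment, N m; "opening": finger opening in m; "finger_force": force on a finger pad.
Only numpy, scipy, OpenCV 4.12 (cv2) and the standard library are available. Lean on these libraries where they do the work, as an engineer would, in place of code of your own. Each camera call takes 0.05 s, during which the arm holds its last target. There are 200 camera calls.

TASK

Wind the incubator's carriage fully out by turning the round feed knob that rides on it, stand every capped sample jar upright in the carriage's pan, then wind the carriage fully home under the hood with the same knob, without pushing on the pan. Last, start the run by turning the timer knob clockwise to its end stop. Leave the other things on the bench alone.

Things in the scene. Friction and masses are not known exactly. Their poses are not given: they have to be found in the camera images.
- jar0_mid (a point): centre (half-way up) of a squat capped sample jar: amber body 46 mm across, ribbed white cap 48 mm across over the top 12 mm, 36 mm tall in all, about 60 g, z axis up. Three or four of these five jars are present; they stand on the bench (this point at 18 mm height)
- jar1_mid (a point): centre (half-way up) of a squat capped sample jar: amber body 46 mm across, ribbed white cap 48 mm across over the top 12 mm, 36 mm tall in all, about 60 g, z axis up. Three or four of these five jars are present; they stand on the bench (this point at 18 mm height)
- jar2_mid (a point): centre (half-way up) of a squat capped sample jar: amber body 46 mm across, ribbed white cap 48 mm across over the top 12 mm, 36 mm tall in all, about 60 g, z axis up. Three or four of these five jars are present; they stand on the bench (this point at 18 mm height)
- jar3_mid (a point): centre (half-way up) of a squat capped sample jar: amber body 46 mm across, ribbed white cap 48 mm across over the top 12 mm, 36 mm tall in all, about 60 g, z axis up. Three or four of these five jars are present; they stand on the bench (this point at 18 mm height)
- jar4_mid (a point): centre (half-way up) of a squat capped sample jar: amber body 46 mm across, ribbed white cap 48 mm across over the top 12 mm, 36 mm tall in all, about 60 g, z axis up. Three or four of these five jars are present; they stand on the bench (this point at 18 mm height)
- incubator: fixed incubator: rail plate with a hood at its +y end; origin at bench level. The carriage runs along its y axis. Hood: x from -112 to 112 mm, y from 32 to 180 mm, top at 79 mm, clear roof with three dark cross strips (underside 71 mm), open at its -y end. Rail plate 100 mm wide, from y = -245 mm
- carriage (a joint): how far (m) the carriage stands out of the hood: 0 fully home (end stop), 0.15 fully out (end stop); out is the incubator's -y direction. It moves only when the feed knob turns: 30 mm per radian, clockwise from above winds it out, anticlockwise winds it home; 5 rad over the whole travel. It stays where it is left; it must not be pushed or pulled by the pan
- feed_grip (a point): centre of the round black feed knob (40 mm across, 28 mm tall, upright axis; this point is 47 mm above the bench, knob from 31 to 59 mm) standing on the carriage's outer end, 145 mm from the pan's centre on the -y side, so it travels along with the carriage while it is turned. The carriage deck below it is 75 mm wide, its top at 22 mm; takes about 0.3 N m to turn
- pan_in (a point): centre of the inner floor of the shallow steel pan on the carriage, 25 mm above the bench, axes as the incubator's: inside 190 mm along x, 130 mm along y, walls 3 mm thick and 25 mm high (top 50 mm above the bench). With the carriage fully home the pan is wholly under the hood, fully out it is wholly clear of it (14 mm from hood to pan); its centre is at y = 100 mm less the carriage value in the incubator frame
- pan: the same pan as a solid; origin under its middle, 22 mm above the bench
- timer (a joint): timer knob angle (rad): grows clockwise seen from above, 0 to 2.8, the clockwise end stop at 2.8; stays where left; light, about 0.05 N m
- timer_grip (a point): centre of the timer knob's grip bar, on its upright axis: a black bar 40 mm long (along this point's x axis), 14 mm thick, its top 13 mm above this point and its foot, a 42 mm disc, 19 mm below; the knob sits on top of a fixed white box 110 x 110 mm, 50 mm high, 12 mm from the box's centre
- wash_bottle: bystander: white bottle 56 mm across, 150 mm tall; origin under its foot
- dish_stack: bystander: low clear disc (flat glass dishes), 80 mm across, 20 mm tall; origin at its underside
- reagent_jar: bystander: jar 60 mm across, 90 mm tall (much larger than the sample jars); origin under its foot
- marker: bystander: black marker pen lying on the bench, 12 mm thick, 142 mm long; origin at its middle
Things that resemble listed ones, but are neither listed nor needed, are in the scene too. Leave any turquoise look-alike of the part that bears jar2_mid alone. What is shaped like the part that bears jar1_mid but blue is not meant.

How it is judged:
By the outcome, as a careful person would: the job done as asked, in the order asked, and still so for the second after the job is handed in, with the robot touching nothing.
Of jar0, jar1, jar2, jar3, jar4 only 3 to 4 are there at a start; the rules pass over those that are not, and their reading is None.
At some moment in a run one of jar0, jar1, jar2, jar3, jar4 may be knocked a few centimetres aside while the robot is not near it.
It also fails if it takes over 210 s, if anything falls off the work surface, if the arm or the gripper's body presses on something with over 40 N, if the wrist force passes 120 N, or if a joint passes its speed limit or range.

## Working session

There is one attempt and no reset: what is moved stays moved. The work goes in short steps, Python scripts to look and compute and a tool call to move; the robot and the scene stay as the last step left them, time stands still between calls to the robot, and variables do not carry over. Pictures are saved under pics/ and viewed, at most 14 in all, crops included, and the job is handed in when it is done.

Besides the shell and the picture viewer there is one more tool, called after "Call:" as name(argument=value, ...), one argument or row to a line, values as JSON. arm_command: Moves the arm, as the interface text tells. Scaled input: -1 to 1 covers 0.5 m each way for a shift and 1.5 rad each way for a turn. Its arguments: {"type":"object","properties":{"targets":{"type":"array","items":{"type":"array","items":{"type":"number","minimum":-1,"maximum":1}}}},"required":["targets"]}

```bash
mkdir -p pics
cat > h.py <<'E'
import numpy as np, cv2, json
from workcell import manip, capture, camera_info, ticket, spotter
def ray(info,px):
    K=np.array([[info['fx'],0,info['cx']],[0,info['fy'],info['cy']],[0,0,1.]])
    u=cv2.undistortPoints(np.array([[px]],float),K,np.array(info['dist'],float))[0,0]
    E=np.array(info['extrinsics']); d=E[:3,:3]@np.array([u[0],u[1],1]); return E[:3,3],d
def atz(info,px,z):
    o,d=ray(info,px); return o+d*(z-o[2])/d[2]
def proj(info,P):
    K=np.array([[info['fx'],0,info['cx']],[0,info['fy'],info['cy']],[0,0,1.]])
    E=np.linalg.inv(np.array(info['extrinsics']))
    return cv2.projectPoints(np.array(P,float).reshape(-1,1,3),cv2.Rodrigues(E[:3,:3])[0],E[:3,3],K,np.array(info['dist'],float))[0][:,0]
def tri(rs):
    A=np.zeros((3,3));b=np.zeros(3)
    for o,d in rs:
        d=d/np.linalg.norm(d);M=np.eye(3)-np.outer(d,d);A+=M;b+=M@o
    return np.linalg.solve(A,b)
E
python3 - <<'E'
from h import *
np.set_printoptions(precision=4,suppress=True)
for c in ("scene","top","wrist"):
    im=capture(c); cv2.imwrite(f"pics/{c}0.png",im); i=camera_info(c); print(c,i['fx'],i['cx'],i['cy'],np.array(i['extrinsics']))
s=manip.state(); print(s['time'],s['tool_pos'],s['orientation'],s['opening'],s['ft_force'])
E
```

```text
scene 507.8883744923729 328.9794538402129 192.46953147889266 [[ 0.6425  0.6216 -0.4482  1.1018]
 [ 0.7662 -0.5287  0.3652 -0.4928]
 [-0.01   -0.578  -0.8159  1.2042]
 [ 0.      0.      0.      1.    ]]
top 487.630023577863 321.997659393005 204.52913229735753 [[-0.0111 -0.9872  0.1592  0.2597]
 [-0.9999  0.0124  0.0074 -0.0095]
 [-0.0093 -0.1591 -0.9872  1.7479]
 [ 0.      0.      0.      1.    ]]
wrist 291.99460547992754 318.52557170376514 200.28095567592578 [[ 0.4004  0.877   0.2656  0.1388]
 [ 0.9163 -0.383  -0.1168  0.5118]
 [-0.0007  0.2901 -0.957   0.3851]
 [ 0.      0.      0.      1.    ]]
0.15 [0.2095 0.4811 0.2262] [ 0.204   0.979  -0.0006 -0.0002] 0.09142226036231013 [ 0.6385 -0.4807  0.2486]
```

View pics/scene0.png

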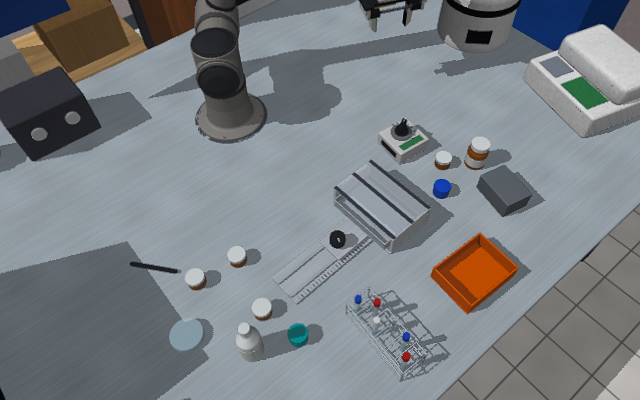

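View pics/top0.png

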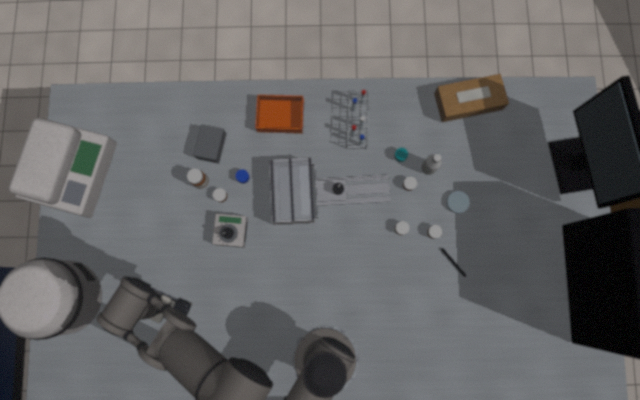

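The scene shows four amber jars, at scene (195,279), (237,257), (262,309) and (443,160). The look-alikes are turquoise at (298,335) and blue at (442,188). The feed knob is at (337,239) and the timer at (403,130). In the top view the same things are: jars (434,231), (402,228), (410,184), (219,195); knob (338,188); timer (228,233). The carriage runs out toward world -y.

Run:
```python
from h import *
np.set_printoptions(precision=4,suppress=True)
R={}
for c in ("scene","top"):
    capture(c); i=camera_info(c)
    for n in ("jar0_mid","feed_grip","timer_grip","pan","incubator"):
        L=[d for d in spotter.silhouettes(n,c) if d['p']>.3]; 
        R[c,n]=[d['at'] for d in L]
        for k,d in enumerate(L):
            m=d['mask']; np.save(f"m_{c}_{n}_{k}.npy",m)
            ys,xs=np.nonzero(m)
            z={'jar0_mid':.018,'feed_grip':.047,'timer_grip':.075,'pan':.05,'incubator':.079}[n]
            print(c,n,round(d['p'],2),np.round(d['at'],1),'n',m.sum(),'cent',round(xs.mean(),1),round(ys.mean(),1),'atz',atz(i,(xs.mean(),ys.mean()),z)[:2])
```

```text
scene feed_grip 0.61 [337.7 235.5] n 246 cent 336.7 238.9 atz [ 0.5937 -0.0555]
scene timer_grip 0.71 [478.2 151.2] n 609 cent 476.7 153.3 atz [0.6498 0.4221]
scene timer_grip 0.59 [398.7 128.9] n 169 cent 402.1 128.5 atz [0.4439 0.3285]
scene pan 0.85 [364.2 221.4] n 909 cent 362.0 222.1 atz [0.5994 0.0284]
scene incubator 0.6 [362.2 225.9] n 8877 cent 356.8 227.2 atz [ 0.6148 -0.0052]
top jar0_mid 0.55 [434.6 234.7] n 166 cent 434.1 231.7 atz [ 0.4356 -0.3948]
top timer_grip 0.55 [227.8 235.6] n 110 cent 227.3 232.9 atz [0.4342 0.3315]
top pan 0.56 [337.1 187.9] n 114 cent 337.2 188.4 atz [ 0.5906 -0.0511]
top pan 0.54 [312.1 188.5] n 155 cent 313.9 191.5 atz [0.5806 0.0315]
top incubator 0.9 [308.4 189.8] n 4891 cent 316.7 190.3 atz [0.5791 0.021 ]
top incubator 0.51 [433.5 232.4] n 161 cent 434.2 231.5 atz [ 0.4299 -0.3813]
top incubator 0.51 [455.5 201.7] n 412 cent 457.4 201.6 atz [ 0.5331 -0.467 ]
```

```bash
cat >> h.py <<'E'
def psi(s):
    x,y,z,w=s['orientation']; return np.arctan2(1-2*(x*x+z*z),2*(x*y-z*w))
def R(q):
    from scipy.spatial.transform import Rotation
    return Rotation.from_quat(q).as_matrix()
def plan(target,psi_t=None,s=None):
    "normalised shift+turn from measured pose to world TCP target with closing-axis yaw psi_t"
    s=s or manip.state(); M=R(s['orientation']); d=M.T@(np.array(target)-s['tool_pos'])
    t=0 if psi_t is None else psi(s)-psi_t
    j6=s['joints'][5]+t
    print('t=%.2f'%s['time'],'tcp',np.round(s['tool_pos'],4),'psi %.3f'%psi(s),'-> shift',np.round(d/.5,4),'turn %.4f'%(t/1.5),'rad %.3f'%t,'j6~%.2f'%(j6+np.arctan2(target[1],target[0])-s['joints'][0]),'F',np.round(s['ft_force'],1),'op %.4f'%s['opening'])
E
python3 - <<'E'
from h import *
np.set_printoptions(precision=4,suppress=True)
S,T=camera_info("scene"),camera_info("top")
P={'A':((195,279),(434,231)),'B':((237,257),(402,228)),'C':((262,309),(410,184)),'D':((443,160),(219,195)),'turq':((298,335),(401,154)),'blue':((442,188),(242,176)),'knob':((337,239),(338,188)),'timer':((403,129),(228,233)),
'bottle_top':((243,329),(436,155)),'reag_top':((481,144),(194,176)),'dish':((186,334),(458,202))}
for k,(a,b) in P.items(): print(k,tri([ray(S,a),ray(T,b)]))
plan((.53,0.02,.30),0.0)
E
```

```text
A [ 0.4375 -0.3951  0.0195]
B [ 0.451  -0.28    0.0157]
C [ 0.611  -0.3143  0.0163]
D [0.5784 0.3761 0.0146]
turq [ 0.7216 -0.2863  0.0205]
blue [0.6478 0.2939 0.0182]
knob [ 0.5932 -0.0542  0.0446]
timer [0.4376 0.3348 0.0622]
bottle_top [ 0.6798 -0.3869  0.1521]
reag_top [0.6366 0.4529 0.0801]
dish [ 0.5429 -0.4872  0.0117]
t=0.75 tcp [0.2096 0.4813 0.2267] psi 1.160 -> shift [-0.9559 -0.59   -0.1465] turn 0.7733 rad 1.160 j6~0.04 F [ 0.  -0.9  0.3] op 0.0921
```

Run:
```python
from h import *
plan((.57,-0.07,.26),2.3)
```

```text
t=0.75 tcp [0.2096 0.4813 0.2267] psi 1.160 -> shift [-1.1011 -0.7231 -0.0665] turn -0.7600 rad -1.140 j6~-2.42 F [ 0.  -0.9  0.3] op 0.0921
```

Call:
arm_command(
  targets=[
    [-0.125, -0.08, -0.01, -0.1, 1],
    [-0.25, -0.16, -0.02, -0.2, 1],
    [-0.37, -0.25, -0.03, -0.3, 1],
    [-0.5, -0.33, -0.04, -0.4, 1],
    [-0.6, -0.4, -0.05, -0.5, 1],
    [-0.7, -0.47, -0.06, -0.6, 1],
    [-0.8, -0.54, -0.066, -0.7, 1],
    [-0.9, -0.6, -0.066, -0.76, 1],
  ],
)

```text
time: 1.75
tool_pos: [0.4661, 0.0819, 0.2578]
orientation: [-0.359, 0.934, -0.0, 0.001]
ft_force: [0.0, 1.0, 0.7]
opening: 0.0922
finger_force: 0.0
```

Run:
```python
from h import *
plan((.57,-0.07,.26),2.3)
```

```text
t=1.75 tcp [0.4661 0.0819 0.2578] psi 2.304 -> shift [ 0.049  -0.3647 -0.0042] turn 0.0029 rad 0.004 j6~-2.42 F [0.  1.  0.7] op 0.0922
```

Call:
arm_command(
  targets=[
    [0.02, -0.12, 0, 0, 1],
    [0.04, -0.24, 0, 0, 1],
    [0.05, -0.36, 0, 0, 1],
    [0.05, -0.365, 0, 0, 1],
  ],
)

```text
time: 2.25
tool_pos: [0.5696, -0.0727, 0.2561]
orientation: [-0.355, 0.935, -0.0, -0.0]
ft_force: [0.5, 0.1, 0.4]
opening: 0.0917
finger_force: 0.0
```

Run:
```python
from h import *
s=manip.state(); print(s['tool_pos'],psi(s),s['joints'])
i=camera_info('wrist'); im=capture('wrist')
np.save('w1.npy',np.array(i['extrinsics'])); cv2.imwrite('pics/w1.png',im)
for n in ("feed_grip","incubator"):
    for d in spotter.silhouettes(n,'wrist'):
        if d['p']>.3: 
            ys,xs=np.nonzero(d['mask']); print(n,d['p'],d['at'],xs.mean(),ys.mean(),xs.min(),xs.max(),ys.min(),ys.max())
print(proj(i,[[.593,-.054,.059]]))
```

```text
[ 0.5696326  -0.07269986  0.25610762] 2.295716769850524 [-2.60102937e-01  4.14160156e-01  1.33227434e+00 -4.99224415e-04
  1.39569646e+00 -2.55573267e+00]
feed_grip 0.66 [317.0, 198.9] 317.2388235294118 198.81529411764706 302 333 182 216
feed_grip 0.58 [337.0, 201.3] 337.07078233102715 201.04658779219716 191 505 77 327
incubator 0.77 [338.3, 200.9] 337.1574181276877 200.82455342375124 192 504 77 326
[[318.51781224 200.31067497]]
```

View pics/w1.png

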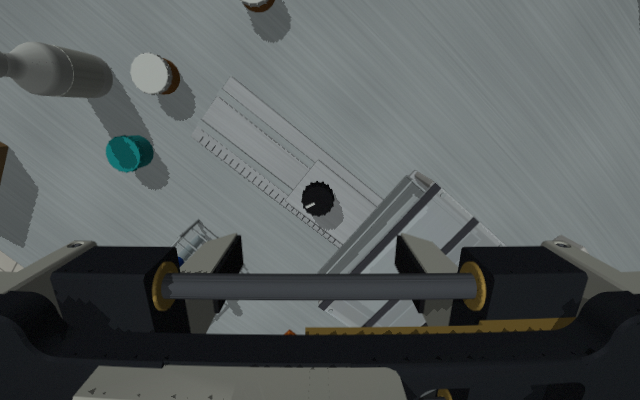

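The wrist view shows the feed knob at (317,199), the rail plate running from (232,77)/(195,132) to the hood front edge near (325,300)-(410,178), jar C at (152,73) and the turquoise look-alike at (129,153).

Run:
```python
from h import *
np.set_printoptions(precision=4,suppress=True)
i=camera_info('wrist'); im=cv2.imread('pics/w1.png'); g=cv2.cvtColor(im,cv2.COLOR_BGR2GRAY)
L=cv2.createLineSegmentDetector().detect(g)[0][:,0]
for l in L:
    n=np.hypot(l[2]-l[0],l[3]-l[1])
    if n>45 and l[1]<330 and 180<l[0]<520:
        for z in (.015,.079):
            a,b=atz(i,l[:2],z),atz(i,l[2:],z); th=np.degrees(np.arctan2(b[1]-a[1],b[0]-a[0]))%180
            print(np.round(l),'z',z,a[:2],b[:2],'ang %.2f'%th)
# knob, top view tri
T=camera_info('top');S=camera_info('scene')
print(tri([ray(i,(317.2,198.8)),ray(S,(336.7,238.9)),ray(T,(338,188))]), atz(i,(317.2,198.8),.05))
```

```text
[463. 246. 543. 246.] z 0.015 [0.5089 0.1739] [0.423  0.2709] ang 131.54
[463. 246. 543. 246.] z 0.079 [0.5092 0.1266] [0.437  0.2082] ang 131.54
[441. 188. 361. 272.] z 0.015 [0.4714 0.0779] [0.6445 0.0858] ang 2.63
[441. 188. 361. 272.] z 0.079 [0.4776 0.046 ] [0.6231 0.0526] ang 2.63
[321. 300. 227. 300.] z 0.015 [0.7245 0.074 ] [ 0.8252 -0.0395] ang 131.57
[321. 300. 227. 300.] z 0.079 [0.6904 0.0427] [ 0.775  -0.0527] ang 131.57
[386. 300. 334. 300.] z 0.015 [0.6543 0.1523] [0.7097 0.0905] ang 131.90
[386. 300. 334. 300.] z 0.079 [0.6314 0.1085] [0.678  0.0566] ang 131.90
[241. 273. 348. 273.] z 0.015 [ 0.7707 -0.0525] [0.6592 0.0731] ang 131.63
[241. 273. 348. 273.] z 0.079 [ 0.7292 -0.0636] [0.6355 0.0419] ang 131.63
[440. 249. 473. 216.] z 0.015 [0.5354 0.1501] [0.4678 0.1469] ang 2.71
[440. 249. 473. 216.] z 0.079 [0.5315 0.1066] [0.4746 0.1039] ang 2.71
[479. 221. 445. 254.] z 0.015 [0.4665 0.1604] [0.5359 0.1633] ang 2.38
[479. 221. 445. 254.] z 0.079 [0.4735 0.1153] [0.5319 0.1177] ang 2.38
[210. 273. 235. 235.] z 0.015 [ 0.8029 -0.0884] [ 0.7244 -0.0972] ang 6.37
[210. 2
[... 1187 characters left out ...]
.079 [ 0.5485 -0.0867] [0.5443 0.0017] ang 92.76
[374. 206. 318. 161.] z 0.015 [0.5547 0.0253] [ 0.5593 -0.0789] ang 92.50
[374. 206. 318. 161.] z 0.079 [0.5477 0.0018] [ 0.5515 -0.0858] ang 92.50
[291. 190. 199. 119.] z 0.015 [ 0.6155 -0.0798] [ 0.6226 -0.2349] ang 92.60
[291. 190. 199. 119.] z 0.079 [ 0.5988 -0.0865] [ 0.6047 -0.2169] ang 92.60
[225.  89. 305. 153.] z 0.015 [ 0.5697 -0.2323] [ 0.5631 -0.0999] ang 92.85
[225.  89. 305. 153.] z 0.079 [ 0.5602 -0.2147] [ 0.5547 -0.1035] ang 92.85
[315. 142. 382. 197.] z 0.015 [ 0.5425 -0.0985] [0.5367 0.0239] ang 92.72
[315. 142. 382. 197.] z 0.079 [ 0.5374 -0.1023] [0.5325 0.0006] ang 92.72
[ 0.5931 -0.0529  0.0464] [ 0.5929 -0.0503  0.05  ]
```

Run:
```python
from h import *
plan((.593,-0.0515,.034),2.296)
```

```text
t=2.40 tcp [ 0.5678 -0.0686  0.2571] psi 2.300 -> shift [-0.0605 -0.0086  0.4461] turn 0.0027 rad 0.004 j6~-2.38 F [-0.   0.2  0.5] op 0.0921
```

Run:
```python
from h import *
im=capture('wrist');i=camera_info('wrist')
for d in spotter.silhouettes('feed_grip','wrist'):
    ys,xs=np.nonzero(d['mask'])
    if len(xs)<1500: print(d['p'],xs.mean(),ys.mean(),atz(i,(xs.mean(),ys.mean()),.052)); p=(xs.mean(),ys.mean())
S=camera_info('scene');print(tri([ray(i,p),ray(S,(336.7,238.9))]))
plan((.593,-0.0515,.034),2.296)
```

```text
0.97 313.8619102416571 197.34062140391254 [ 0.59390672 -0.05470284  0.052     ]
[ 0.59439655 -0.0549927   0.04850538]
t=2.50 tcp [ 0.5677 -0.068   0.2576] psi 2.301 -> shift [-0.0595 -0.0093  0.4473] turn 0.0036 rad 0.005 j6~-2.38 F [0.1 0.1 1. ] op 0.0919
```

Call:
arm_command(
  targets=[
    [-0.03, -0.008, 0.1, 0, 1],
    [-0.057, -0.015, 0.22, 0, 1],
    [-0.057, -0.015, 0.32, 0, 1],
    [-0.057, -0.015, 0.4, 0, 1],
    [-0.057, -0.015, 0.445, 0, 1],
    [-0.057, -0.015, 0.445, 0, 1],
    [-0.057, -0.015, 0.445, 0, 1],
  ],
)

```text
time: 3.38
tool_pos: [0.5953, -0.0554, 0.0364]
orientation: [-0.357, 0.934, -0.001, 0.001]
ft_force: [0.3, 0.4, 0.7]
opening: 0.0917
finger_force: 0.0
```

Call:
arm_command(
  targets=[
    [0, 0, 0, 0, -0.3],
    [0, 0, 0, 0, -0.6],
    [0, 0, 0, 0, -1],
    [0, 0, 0, 0, -1],
    [0, 0, 0, 0, -1],
    [0, 0, 0, 0, -1],
  ],
)

```text
time: 4.12
tool_pos: [0.5931, -0.0544, 0.0346]
orientation: [-0.356, 0.934, 0.002, -0.001]
ft_force: [-3.4, 4.8, 2.6]
opening: 0.0396
finger_force: 30.0
```

Run:
```python
from h import *
s=manip.state(); print(s['wrist_torque'],s['finger_force'])
y=np.array([.0468,-.9989])
p=np.array([.594,-.0545])+y*0.045
plan((p[0],p[1],s['tool_pos'][2]),psi(s)-1.5)
```

```text
[ 1.09713731  0.82964826 -0.13386186] 29.997326731681824
t=4.12 tcp [ 0.5931 -0.0544  0.0346] psi 2.299 -> shift [ 0.0555 -0.0712 -0.0003] turn 1.0000 rad 1.500 j6~-0.97 F [-3.4  4.8  2.6] op 0.0396
```

Call:
arm_command(
  targets=[
    [0.0068, -0.0084, 0, 0.12, -1],
    [0.0136, -0.0168, 0, 0.24, -1],
    [0.0204, -0.0252, 0, 0.36, -1],
  ],
)

```text
time: 4.5
tool_pos: [0.5938, -0.0704, 0.0346]
orientation: [-0.092, 0.996, 0.002, -0.002]
ft_force: [-4.5, 7.0, 5.0]
opening: 0.0394
finger_force: 30.0
```

```bash
cat > st.py <<'E'
from h import *
import sys
s=manip.state(); p=np.array(s['tool_pos']); d=p[:2]-np.array([.594,-.0545]); y=np.array([.0468,-.9989])
print('t %.2f'%s['time'],'tcp',np.round(p,4),'psi %.3f'%psi(s),'along %.4f lat %.4f'%(d@y,d@np.array([.9989,.0468])),'F',np.round(s['ft_force'],1),'T',np.round(s['wrist_torque'],2),'op %.4f'%s['opening'],'j6 %.2f'%s['joints'][5])
M=R(s['orientation']); print('out dir in tool',np.round(M.T@np.array([.0468,-.9989,0]),3))
E
python3 st.py
```

```text
t 4.50 tcp [ 0.5938 -0.0704  0.0346] psi 1.754 along 0.0159 lat -0.0010 F [-4.5  7.   5. ] T [1.23 0.78 0.04] op 0.0394 j6 -2.00
out dir in tool [ 0.136 -0.991 -0.003]
```

Call:
arm_command(
  targets=[
    [0.0015, -0.0107, 0, 0.12, -1],
    [0.003, -0.0214, 0, 0.24, -1],
    [0.0045, -0.0321, 0, 0.36, -1],
    [0.006, -0.0428, 0, 0.48, -1],
    [0.0075, -0.0535, 0, 0.6, -1],
    [0.009, -0.0642, 0, 0.72, -1],
    [0.0105, -0.0749, 0, 0.84, -1],
    [0.012, -0.0856, 0, 0.96, -1],
  ],
)

```text
time: 5.5
tool_pos: [0.596, -0.1133, 0.0346]
orientation: [0.588, 0.809, 0.0, -0.002]
ft_force: [-4.2, 7.7, 4.2]
opening: 0.039
finger_force: 30.0
```

```bash
python3 st.py
```

```text
t 5.50 tcp [ 0.596  -0.1133  0.0346] psi 0.314 along 0.0588 lat -0.0007 F [-4.2  7.7  4.2] T [1.22 0.56 0.03] op 0.0390 j6 -0.63
out dir in tool [-0.964 -0.264 -0.003]
```

Call:
arm_command(
  targets=[
    [-0.0104, -0.0029, 0, 0.12, -1],
    [-0.0208, -0.0058, 0, 0.24, -1],
    [-0.0312, -0.0087, 0, 0.36, -1],
    [-0.0416, -0.0116, 0, 0.48, -1],
    [-0.052, -0.0145, 0, 0.6, -1],
    [-0.0624, -0.0174, 0, 0.72, -1],
    [-0.0728, -0.0203, 0, 0.84, -1],
    [-0.0832, -0.0232, 0, 0.96, -1],
  ],
)

```text
time: 6.5
tool_pos: [0.5983, -0.1567, 0.0346]
orientation: [0.975, 0.221, -0.001, -0.002]
ft_force: [-3.7, 6.5, 4.6]
opening: 0.0393
finger_force: 30.0
```

```bash
python3 st.py
```

```text
t 6.50 tcp [ 0.5983 -0.1567  0.0346] psi -1.125 along 0.1023 lat -0.0004 F [-3.7  6.5  4.6] T [0.85 0.67 0.11] op 0.0393 j6 0.74
out dir in tool [-0.388  0.922 -0.003]
```

Call:
arm_command(
  targets=[
    [-0.0042, 0.01, 0, 0.12, -1],
    [-0.0084, 0.02, 0, 0.24, -1],
    [-0.0126, 0.03, 0, 0.36, -1],
    [-0.0168, 0.04, 0, 0.48, -1],
  ],
)

```text
time: 7.0
tool_pos: [0.5993, -0.1785, 0.0346]
orientation: [0.991, -0.137, -0.002, -0.001]
ft_force: [-4.0, 6.1, 5.1]
opening: 0.0395
finger_force: 30.0
```

```bash
python3 st.py
```

```text
t 7.00 tcp [ 0.5993 -0.1785  0.0346] psi -1.845 along 0.1241 lat -0.0005 F [-4.   6.1  5.1] T [0.74 0.95 0.09] op 0.0395 j6 1.43
out dir in tool [ 0.316  0.949 -0.003]
```

Call:
arm_command(
  targets=[
    [0.0045, 0.0095, 0, 0.12, -1],
    [0.005, 0.0104, 0, 0.16, -1],
  ],
)

```text
time: 7.25
tool_pos: [0.5996, -0.1855, 0.0346]
orientation: [0.967, -0.253, -0.003, 0.0]
ft_force: [-8.0, -0.9, 4.8]
opening: 0.0393
finger_force: 30.0
```

```bash
python3 st.py
```

```text
t 7.25 tcp [ 0.5996 -0.1855  0.0346] psi -2.082 along 0.1311 lat -0.0005 F [-8.  -0.9  4.8] T [-0.43  1.54  0.35] op 0.0393 j6 1.66
out dir in tool [ 0.53   0.848 -0.001]
```

Call:
arm_command(
  targets=[
    [0.002, 0.0035, 0, 0.05, -1],
    [0.002, 0.0035, 0, 0.07, -1],
  ],
)

```text
time: 7.5
tool_pos: [0.5997, -0.1885, 0.0346]
orientation: [0.953, -0.302, -0.002, 0.001]
ft_force: [-8.3, -4.3, 3.2]
opening: 0.0394
finger_force: 30.0
```

```bash
python3 st.py
```

```text
t 7.50 tcp [ 0.5997 -0.1885  0.0346] psi -2.185 along 0.1341 lat -0.0005 F [-8.3 -4.3  3.2] T [-0.89  1.45  0.44] op 0.0394 j6 1.76
out dir in tool [0.614 0.789 0.   ]
```

Call:
arm_command(
  targets=[
    [0.0018, 0.0024, 0, 0.05, -1],
    [0.0018, 0.0024, 0, 0.06, -1],
    [0.0018, 0.0024, 0, 0.06, -1],
  ],
)

```text
time: 7.88
tool_pos: [0.6001, -0.1907, 0.0347]
orientation: [0.939, -0.344, -0.001, 0.001]
ft_force: [-7.3, -4.9, 3.5]
opening: 0.0398
finger_force: 30.0
```

```bash
python3 st.py
```

```text
t 7.88 tcp [ 0.6001 -0.1907  0.0347] psi -2.274 along 0.1363 lat -0.0002 F [-7.3 -4.9  3.5] T [-0.99  1.3   0.44] op 0.0398 j6 1.85
out dir in tool [0.682 0.732 0.002]
```

Call:
arm_command(
  targets=[
    [0, 0, 0, 0.06, -1],
    [0, 0, 0, 0.1, -1],
    [0, 0, 0, 0.1, -1],
  ],
)

```text
time: 8.25
tool_pos: [0.6016, -0.1925, 0.0349]
orientation: [0.91, -0.414, 0.001, 0.002]
ft_force: [-1.0, -11.5, -1.2]
opening: 0.0393
finger_force: 30.0
```

```bash
python3 st.py
```

```text
t 8.25 tcp [ 0.6016 -0.1925  0.0349] psi -2.425 along 0.1382 lat 0.0011 F [ -1.  -11.5  -1.2] T [-1.84  0.53  0.38] op 0.0393 j6 2.00
out dir in tool [0.784 0.621 0.005]
```

Call:
arm_command(
  targets=[
    [0.006, 0.005, 0, 0, -1],
    [0.01, 0.008, 0, 0.06, -1],
  ],
)

```text
time: 8.5
tool_pos: [0.6023, -0.1943, 0.0348]
orientation: [0.89, -0.455, -0.0, -0.001]
ft_force: [2.0, 5.9, 1.0]
opening: 0.0392
finger_force: 30.0
```

```bash
python3 st.py
python3 - <<'E'
from h import *
im=capture('scene');cv2.imwrite('pics/s2.png',cv2.resize(im[150:350,230:480],None,fx=3,fy=3,interpolation=cv2.INTER_CUBIC))
E
```

```text
t 8.50 tcp [ 0.6023 -0.1943  0.0348] psi -2.516 along 0.1400 lat 0.0017 F [2.  5.9 1. ] T [ 1.01 -0.14  0.78] op 0.0392 j6 2.08
out dir in tool [ 0.837  0.547 -0.002]
```

View pics/s2.png

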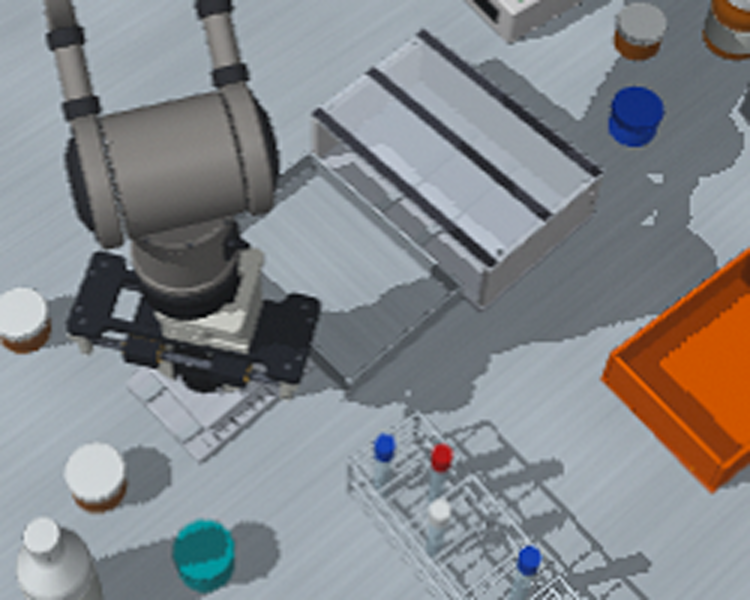

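The crop shows the pan wholly clear of the hood, with a narrow gap of about 14 mm, and the gripper still on the knob. The rising torque suggests the end stop.

Call:
arm_command(
  targets=[
    [0, 0, 0, 0.06, -1],
    [0, 0, 0, 0.08, -1],
    [0, 0, 0, 0.08, -1],
  ],
)

```text
time: 8.93
tool_pos: [0.6024, -0.1957, 0.0349]
orientation: [0.862, -0.507, 0.0, -0.0]
ft_force: [1.1, -0.8, 0.9]
opening: 0.0395
finger_force: 30.0
```

```bash
python3 st.py
```

```text
t 8.93 tcp [ 0.6024 -0.1957  0.0349] psi -2.634 along 0.1414 lat 0.0018 F [ 1.1 -0.8  0.9] T [ 0.   -0.02  0.48] op 0.0395 j6 2.20
out dir in tool [0.896 0.445 0.   ]
```

Call:
arm_command(
  targets=[
    [0.004, 0.002, 0, 0.05, -1],
    [0.008, 0.004, 0, 0.1, -1],
    [0.008, 0.004, 0, 0.1, -1],
  ],
)

```text
time: 9.3
tool_pos: [0.6027, -0.1991, 0.0349]
orientation: [0.821, -0.57, -0.0, -0.001]
ft_force: [1.9, 4.5, 2.0]
opening: 0.039
finger_force: 30.0
```

```bash
python3 st.py
```

```text
t 9.30 tcp [ 0.6027 -0.1991  0.0349] psi -2.785 along 0.1448 lat 0.0019 F [1.9 4.5 2. ] T [ 0.88 -0.25  0.11] op 0.0390 j6 2.34
out dir in tool [ 0.952  0.305 -0.002]
```

Call:
arm_command(
  targets=[
    [0.004, 0.0015, 0, 0.05, -1],
    [0.007, 0.002, 0, 0.1, -1],
    [0.007, 0.002, 0, 0.1, -1],
  ],
)

```text
time: 9.68
tool_pos: [0.602, -0.2025, 0.0347]
orientation: [0.776, -0.63, -0.001, -0.0]
ft_force: [-1.0, 5.7, 3.6]
opening: 0.0378
finger_force: 29.2
```

```bash
python3 st.py
```

```text
t 9.68 tcp [ 0.602  -0.2025  0.0347] psi -2.935 along 0.1482 lat 0.0010 F [-1.   5.7  3.6] T [ 0.91  0.34 -0.1 ] op 0.0378 j6 2.49
out dir in tool [ 0.987  0.159 -0.002]
```

Call:
arm_command(
  targets=[
    [0, 0, 0, 0, 0],
    [0, 0, 0, 0, 0.6],
    [0, 0, 0, 0, 1],
    [0, 0, -0.1, -0.1, 1],
    [0, 0, -0.2, -0.2, 1],
    [0, 0, -0.3, -0.3, 1],
    [0, 0, -0.45, -0.4, 1],
    [0, 0, -0.45, -0.5, 1],
  ],
)

```text
time: 10.68
tool_pos: [0.6041, -0.2046, 0.2654]
orientation: [0.954, -0.3, 0.005, 0.001]
ft_force: [0.1, -0.4, -0.0]
opening: 0.0915
finger_force: 0.0
```

```bash
python3 st.py
python3 - <<'E'
from h import *
np.set_printoptions(precision=4,suppress=True)
plan((.57,-.21,.26),2.3-3.1416)
E
```

```text
t 10.68 tcp [ 0.6041 -0.2046  0.2654] psi -2.180 along 0.1504 lat 0.0030 F [ 0.1 -0.4 -0. ] T [-0.    0.16 -0.  ] op 0.0915 j6 1.73
out dir in tool [0.61  0.792 0.004]
t=10.68 tcp [ 0.6041 -0.2046  0.2654] psi -2.180 -> shift [-0.0498  0.0478  0.0103] turn -0.8923 rad -1.338 j6~0.49 F [ 0.1 -0.4 -0. ] op 0.0915
```

Run:
```python
from h import *
np.set_printoptions(precision=4,suppress=True)
im=capture('top'); T=camera_info('top')
cv2.imwrite('pics/t3.png',cv2.resize(im[130:270,180:480],None,fx=2.6,fy=2.6,interpolation=cv2.INTER_CUBIC))
im=capture('wrist'); i=camera_info('wrist'); np.save('w3.npy',i['extrinsics']); cv2.imwrite('pics/w3.png',im)
for n in ('feed_grip','jar0_mid','pan'):
    for d in spotter.silhouettes(n,'wrist'):
        ys,xs=np.nonzero(d['mask']); p=(xs.mean(),ys.mean())
        if d['p']>.3: print(n,round(d['p'],2),len(xs),np.round(p,1),atz(i,p,.052)[:2],atz(i,p,.02)[:2])
```

```text
feed_grip 0.57 897 [311.7 184.7] [ 0.6006 -0.1909] [ 0.5947 -0.1858]
jar0_mid 0.8 1221 [492.  192.4] [ 0.4539 -0.3814] [ 0.4353 -0.3928]
pan 0.85 9193 [230.  225.4] [ 0.6185 -0.0668] [ 0.6142 -0.0509]
```

View pics/w3.png

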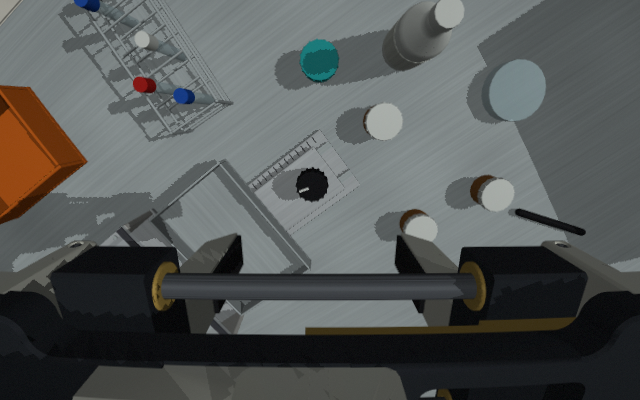

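The wrist view shows the knob at (312,185) near the rail's end (corners (322,130), (358,185)). Jars are at (383,121), (492,193) and (419,227), and the pan corner is at (222,163). Next I check the carriage travel against the rail end.

Run:
```python
from h import *
np.set_printoptions(precision=4,suppress=True)
i=camera_info('wrist'); i['extrinsics']=np.load('w3.npy')
k=atz(i,(311.7,184.7),.05)[:2]; out=np.array([.0468,-.9989]); lat=np.array([.9989,.0468])
for z in (0,.008,.015):
    for p in ((322,130),(358,185)):
        a=atz(i,p,z)[:2]; print(z,a,(a-k)@out,(a-k)@lat)
for p in ((222,163),(309,266)):
    a=atz(i,p,.05)[:2]; print('pan corner',a,(a-k)@out,(a-k)@lat)
im=cv2.imread('pics/w3.png');L=cv2.createLineSegmentDetector().detect(cv2.cvtColor(im,cv2.COLOR_BGR2GRAY))[0][:,0]
for l in L:
    if np.hypot(l[2]-l[0],l[3]-l[1])>30 and 90<l[0]<370 and 90<l[1]<300:
        print(np.round(l),[np.round(((atz(i,q,.05)[:2]-k)@out,(atz(i,q,.05)[:2]-k)@lat),4) for q in (l[:2],l[2:])])
```

```text
0 [ 0.6472 -0.2406] 0.052093104761129834 0.044538781668358486
0 [ 0.5511 -0.2385] 0.04555303685478737 -0.051328564290333056
0.008 [ 0.6476 -0.2408] 0.052293273977027106 0.04493332659112052
0.008 [ 0.5534 -0.2387] 0.04587736587145174 -0.04911402747379289
0.015 [ 0.648  -0.2409] 0.0524684220409372 0.04527855339853726
0.015 [ 0.5553 -0.2389] 0.04616115376103306 -0.047176307759320246
pan corner [ 0.6903 -0.113 ] -0.07333916588936708 0.09355254394106977
pan corner [ 0.5056 -0.1181] -0.07690486650271441 -0.09122158365654343
[240. 236. 243. 266.] [array([-0.1227,  0.0037]), array([-0.1515, -0.0332])]
[ 96. 246. 128. 246.] [array([-0.302 ,  0.1213]), array([-0.263 ,  0.0908])]
[141. 246. 174. 247.] [array([-0.2479,  0.0797]), array([-0.209,  0.049])]
[241. 273. 397. 273.] [array([-0.1623, -0.0397]), array([ 0.016 , -0.1784])]
[211. 273. 236. 236.] [array([-0.1962, -0.0133]), array([-0.1289,  0.0071])]
[205. 241. 234. 232.] [array([-0.1677,  0.0276]), array([-0.1264,  0.0126])]
[312. 147. 255. 191.] [array([0.0308, 0.0379]), array([-0.0646,  0.0397])]
[169. 204. 218. 163.] [array([-0.1688,  0
[... 946 characters left out ...]
0935])]
[267. 236. 242. 205.] [array([-0.0943, -0.0187]), array([-0.0911,  0.0362])]
[225. 159. 246. 183.] [array([-0.0662,  0.0953]), array([-0.0671,  0.0546])]
[239. 204. 214. 173.] [array([-0.0937,  0.0393]), array([-0.09  ,  0.0903])]
[215. 164. 167. 203.] [array([-0.0813,  0.0989]), array([-0.1703,  0.1002])]
[224. 109. 198. 127.] [array([-0.0256,  0.1416]), array([-0.0659,  0.1461])]
[244. 274. 199. 275.] [array([-0.1595, -0.0446]), array([-0.2126, -0.005 ])]
[198. 275. 168. 274.] [array([-0.2149, -0.0047]), array([-0.2497,  0.0234])]
[306. 276. 269. 276.] [array([-0.0905, -0.1005]), array([-0.132 , -0.0684])]
[294. 285. 163. 284.] [array([-0.1137, -0.1032]), array([-0.2676,  0.0172])]
```

View pics/t3.png

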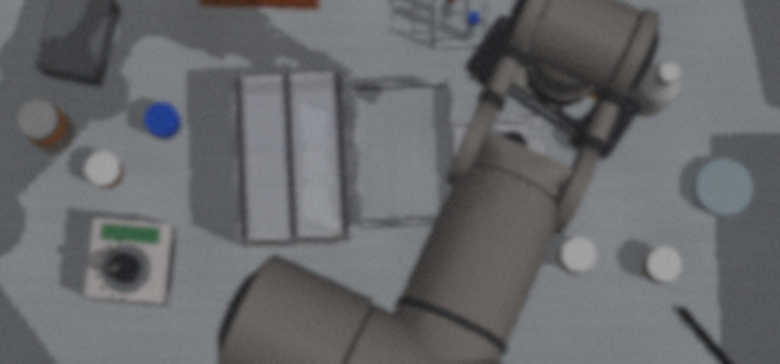

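The knob axis sits about 49 mm from the rail end (50 expected), and the top view shows the pan clear of the hood by a small gap. So the carriage is fully out. Now jar B.

```bash
cat > jar.py <<'E'
from h import *
import sys
def find(name='wrist',z=.036):
    s0=manip.state(); im=capture(name); i=camera_info(name); b,g,r=[im[:,:,k].astype(int) for k in range(3)]
    out=[]
    for d in spotter.silhouettes('jar0_mid',name):
        if d['p']<.3: continue
        m=d['mask'].astype(np.uint8); 
        w=((np.abs(r-b)<45)&(g>110)&(m>0)).astype(np.uint8)
        amb=int(((r-b>50)&(cv2.dilate(m,np.ones((5,5)))>0)).sum())
        if w.sum()<20: continue
        c=max(cv2.findContours(w,cv2.RETR_EXTERNAL,cv2.CHAIN_APPROX_NONE)[0],key=cv2.contourArea)
        (x,y),rad=cv2.minEnclosingCircle(c); M=cv2.moments(c); q=(M['m10']/M['m00'],M['m01']/M['m00']) if M['m00'] else (x,y)
        P=atz(i,q,z); out.append(P)
        print(name,'p %.2f'%d['p'],'px',np.round(q,1),'rad %.1f'%rad,'n',m.sum(),'amber',amb,'->',np.round(P,4))
    return out
if __name__=='__main__':
    find(); plan(eval(sys.argv[1]),float(sys.argv[2])) if len(sys.argv)>2 else plan((.5,0,.2))
E
python3 - <<'E'
from h import *
plan((.451,-.28,.2),.047)
E
```

```text
t=10.93 tcp [ 0.602  -0.2036  0.2581] psi -2.188 -> shift [-0.1575  0.2993  0.1169] turn -1.4900 rad -2.235 j6~-0.60 F [ 0.1  1.1 -1.3] op 0.0916
```

Call:
arm_command(
  targets=[
    [-0.04, 0.075, 0, -0.12, 1],
    [-0.08, 0.15, 0, -0.24, 1],
    [-0.12, 0.225, 0, -0.36, 1],
    [-0.1575, 0.3, 0.03, -0.48, 1],
    [-0.1575, 0.3, 0.06, -0.6, 1],
    [-0.1575, 0.3, 0.1, -0.72, 1],
    [-0.1575, 0.3, 0.117, -0.84, 1],
    [-0.1575, 0.3, 0.117, -0.96, 1],
  ],
)

```text
time: 11.92
tool_pos: [0.4507, -0.2802, 0.1988]
orientation: [0.915, 0.403, -0.001, -0.002]
ft_force: [-0.3, -0.0, -0.0]
opening: 0.092
finger_force: 0.0
```

Call:
arm_command(
  targets=[
    [0, 0, 0, -0.12, 1],
    [0, 0, 0, -0.24, 1],
    [0, 0, 0, -0.36, 1],
    [0, 0, 0, -0.48, 1],
    [0, 0, 0, -0.53, 1],
    [0, 0, 0, -0.53, 1],
  ],
)

```text
time: 12.68
tool_pos: [0.4512, -0.2805, 0.1999]
orientation: [0.69, 0.724, -0.0, -0.001]
ft_force: [0.2, 0.5, 0.2]
opening: 0.092
finger_force: 0.0
```

```bash
python3 jar.py "(.451,-.28,.2)" .047
```

```text
t=12.78 tcp [ 0.4514 -0.2807  0.2004] psi 0.047 -> shift [ 0.0014 -0.0008  0.0008] turn 0.0002 rad 0.000 j6~-0.60 F [-0.3 -0.4  0.9] op 0.0916
```

Run:
```python
from h import *
im=capture('wrist'); i=camera_info('wrist'); cv2.imwrite('pics/w4.png',im)
for n in ('jar0_mid','jar1_mid','jar3_mid'): print([(round(d['p'],2),d['at'],d['mask'].sum()) for d in spotter.silhouettes(n,'wrist')])
print(proj(i,[[.451,-.28,.036],[.4375,-.395,.036]]))
```

```text
[(0.55, [303.9, 261.8], np.int64(886))]
[(0.64, [316.3, 180.5], np.int64(1416))]
[]
[[317.13595612 182.70891389]
 [302.23762383 271.55186149]]
```

View pics/w4.png

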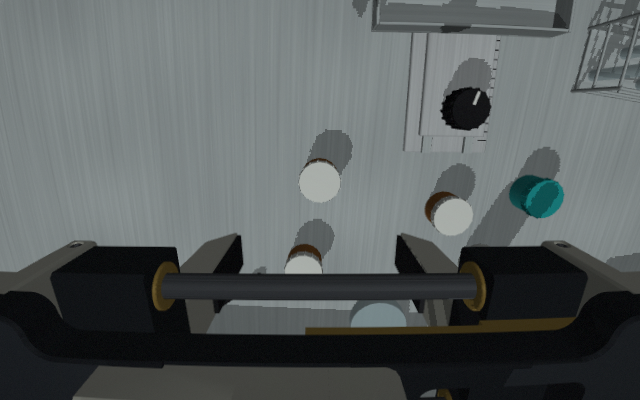

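Jar B is at (319,182), A half-hidden at (303,265), C at (450,213); the knob is at (466,108). I'll segment the caps by brightness around the predicted pixel.

```bash
cat > jar.py <<'E'
from h import *
import sys
def cap(xy,name='wrist',z=.036,half=45,thr=185):
    im=capture(name); i=camera_info(name); u,v=proj(i,[[*xy,z]])[0].astype(int)
    g=im.min(axis=2); x0,y0=max(u-half,0),max(v-half,0); roi=g[y0:v+half,x0:u+half]
    best=None
    cs=cv2.findContours((roi>thr).astype(np.uint8),cv2.RETR_EXTERNAL,cv2.CHAIN_APPROX_NONE)[0]
    for c in cs:
        a=cv2.contourArea(c)
        if a<(100 if name=='wrist' else 15): continue
        (x,y),r=cv2.minEnclosingCircle(c)
        if best is None or a>best[0]: best=(a,x+x0,y+y0,r)
    if best is None: print('none; roi percentiles',np.percentile(roi,[5,50,95,99])); return
    P=atz(i,best[1:3],z); w=2*np.linalg.norm(atz(i,(best[1]+best[3],best[2]),z)-P)
    print(name,'px',np.round(best,1),'fill %.2f'%(best[0]/(np.pi*best[3]**2)),'diam %.4f'%w,'->',np.round(P,4)); return P
if __name__=='__main__':
    P=cap(eval(sys.argv[1])); 
    if P is not None: plan((P[0],P[1],float(sys.argv[2])),float(sys.argv[3]))
E
python3 jar.py "(.451,-.28)" .016 .047
```

```text
none; roi percentiles [ 87. 130. 169. 170.]
```

```bash
sed -i 's/thr=185/thr=152/' jar.py; python3 jar.py "(.451,-.28)" .017 .047
```

```text
wrist px [1211.5  319.   182.4   20.8] fill 0.89 diam 0.0474 -> [ 0.4534 -0.28    0.036 ]
t=13.07 tcp [ 0.4518 -0.2809  0.2013] psi 0.049 -> shift [0.0016 0.0034 0.3685] turn 0.0016 rad 0.002 j6~-0.60 F [-0.9 -0.7  0.4] op 0.0918
```

Call:
arm_command(
  targets=[
    [0.0016, 0.0034, 0.1, 0, 1],
    [0.0016, 0.0034, 0.2, 0, 1],
    [0.0016, 0.0034, 0.3, 0, 1],
    [0.0016, 0.0034, 0.37, 0, 1],
    [0.0016, 0.0034, 0.374, 0, 1],
    [0.0016, 0.0034, 0.374, 0, 0],
    [0.0016, 0.0034, 0.374, 0, -0.5],
    [0.0016, 0.0034, 0.374, 0, -1],
  ],
)

```text
time: 14.08
tool_pos: [0.4541, -0.2805, 0.0156]
orientation: [0.689, 0.725, 0.0, 0.001]
ft_force: [0.3, 1.1, -0.5]
opening: 0.0664
finger_force: 0.0
```

Call:
arm_command(
  targets=[
    [0, 0, 0, 0, -1],
    [0, 0, 0, 0, -1],
    [0, 0, 0, 0, -1],
    [0, 0, -0.05, 0, -1],
    [0, 0, -0.12, 0, -1],
    [0, 0, -0.22, 0, -1],
    [0, 0, -0.22, 0, -1],
  ],
)

```text
time: 14.95
tool_pos: [0.4553, -0.2815, 0.1278]
orientation: [0.689, 0.725, 0.0, 0.004]
ft_force: [-0.1, 0.0, -0.9]
opening: 0.0471
finger_force: 30.0
```

```bash
cat >> h.py <<'E'
PC=np.array([.5945,-.0457]); XI=np.array([.9989,.0468]); YI=np.array([-.0468,.9989])
def slot(a,b): return PC+a*XI+b*YI
E
python3 - <<'E'
from h import *
p=slot(-.04,-.03); print(p); plan((*p,.1),.047)
E
```

```text
[ 0.555948 -0.077539]
t=14.95 tcp [ 0.4553 -0.2815  0.1278] psi 0.050 -> shift [0.3976 0.2212 0.0548] turn 0.0020 rad 0.003 j6~-0.19 F [-0.1  0.  -0.9] op 0.0471
```

Call:
arm_command(
  targets=[
    [0.1, 0.056, 0, 0, -1],
    [0.2, 0.112, 0, 0, -1],
    [0.3, 0.168, 0, 0, -1],
    [0.397, 0.221, 0, 0, -1],
    [0.397, 0.221, 0.05, 0, -1],
    [0.397, 0.221, 0.05, 0, -1],
  ],
)

```text
time: 15.7
tool_pos: [0.552, -0.0751, 0.0965]
orientation: [0.689, 0.725, -0.001, -0.003]
ft_force: [0.6, -0.6, -1.4]
opening: 0.0472
finger_force: 30.0
```

Run:
```python
from h import *
p=slot(-.04,-.03); plan((*p,.0415),.047)
```

```text
t=15.70 tcp [ 0.552  -0.0751  0.0965] psi 0.051 -> shift [-0.0056  0.0083  0.11  ] turn 0.0029 rad 0.004 j6~-0.19 F [ 0.6 -0.6 -1.4] op 0.0472
```

Call:
arm_command(
  targets=[
    [-0.003, 0.004, 0.03, 0, -1],
    [-0.003, 0.004, 0.07, 0, -1],
    [-0.003, 0.004, 0.095, 0, -1],
    [-0.003, 0.004, 0.105, 0, -1],
    [-0.003, 0.004, 0.108, 0, -1],
    [-0.003, 0.004, 0.109, 0, -1],
  ],
)

```text
time: 16.45
tool_pos: [0.5563, -0.0778, 0.0452]
orientation: [0.689, 0.725, 0.0, 0.0]
ft_force: [0.3, 0.2, -0.3]
opening: 0.0471
finger_force: 30.0
```

Run:
```python
from h import *
p=slot(-.04,-.03); plan((*p,.0415),.047)
```

```text
t=16.45 tcp [ 0.5563 -0.0778  0.0452] psi 0.050 -> shift [ 0.0006 -0.0007  0.0075] turn 0.0019 rad 0.003 j6~-0.19 F [ 0.3  0.2 -0.3] op 0.0471
```

Call:
arm_command(
  targets=[
    [0, 0, 0.004, 0, -1],
    [0, 0, 0.007, 0, -1],
    [0, 0, 0.007, 0, -1],
  ],
)

```text
time: 16.82
tool_pos: [0.5559, -0.0776, 0.0413]
orientation: [0.689, 0.725, 0.0, -0.0]
ft_force: [-1.2, -0.3, -0.6]
opening: 0.0469
finger_force: 30.0
```

Call:
arm_command(
  targets=[
    [0, 0, 0.002, 0, -1],
    [0, 0, 0.002, 0, -1],
    [0, 0, 0.002, 0, 0.1],
    [0, 0, 0.002, 0, 0.25],
    [0, 0, -0.05, 0, 0.25],
    [0, 0, -0.15, 0, 0.25],
    [0, 0, -0.25, 0, 0.6],
    [0, 0, -0.3, 0, 1],
  ],
)

```text
time: 17.82
tool_pos: [0.5569, -0.0779, 0.1945]
orientation: [0.689, 0.725, 0.001, 0.002]
ft_force: [-0.8, -0.6, -0.7]
opening: 0.0732
finger_force: 0.0
```

Run:
```python
from h import *
plan((.4385,-.385,.2),.047)
```

```text
t=17.82 tcp [ 0.5569 -0.0779  0.1945] psi 0.050 -> shift [-0.6016 -0.2672 -0.0113] turn 0.0021 rad 0.003 j6~-0.77 F [-0.8 -0.6 -0.7] op 0.0732
```

Call:
arm_command(
  targets=[
    [-0.11, -0.05, -0.01, 0, 1],
    [-0.22, -0.1, -0.01, 0, 1],
    [-0.33, -0.15, -0.01, 0, 1],
    [-0.44, -0.2, -0.01, 0, 0.7],
    [-0.54, -0.24, -0.01, 0, 0.7],
    [-0.6, -0.267, -0.01, 0, 0.7],
    [-0.6, -0.267, -0.01, 0, 0.7],
    [-0.6, -0.267, -0.01, 0, 0.7],
  ],
)

```text
time: 18.82
tool_pos: [0.4377, -0.3834, 0.1962]
orientation: [0.689, 0.725, 0.0, -0.0]
ft_force: [0.1, 0.2, -0.1]
opening: 0.0782
finger_force: 0.0
```

```bash
python3 jar.py "(.4375,-.393)" .015 .047
```

```text
wrist px [1213.5  317.5  195.    20.6] fill 0.91 diam 0.0467 -> [ 0.4386 -0.3956  0.036 ]
t=18.88 tcp [ 0.438  -0.383   0.1963] psi 0.051 -> shift [-0.0254  0.      0.3625] turn 0.0025 rad 0.004 j6~-0.78 F [ 0.6 -0.6  0.5] op 0.0778
```

Call:
arm_command(
  targets=[
    [-0.015, 0, 0.1, 0, 0.7],
    [-0.025, 0, 0.2, 0, 0.7],
    [-0.025, 0, 0.3, 0, 0.7],
    [-0.025, 0, 0.358, 0, 0.7],
    [-0.025, 0, 0.364, 0, 0.7],
    [-0.025, 0, 0.364, 0, 0],
    [-0.025, 0, 0.364, 0, -0.5],
    [-0.025, 0, 0.364, 0, -1],
  ],
)

```text
time: 19.88
tool_pos: [0.4388, -0.3969, 0.0156]
orientation: [0.689, 0.725, -0.0, 0.001]
ft_force: [0.0, -0.3, 0.5]
opening: 0.0525
finger_force: 0.0
```

Call:
arm_command(
  targets=[
    [0, 0, 0, 0, -1],
    [0, 0, 0, 0, -1],
    [0, 0, 0, 0, -1],
    [0, 0, -0.05, 0, -1],
    [0, 0, -0.12, 0, -1],
    [0, 0, -0.22, 0, -1],
    [0, 0, -0.22, 0, -1],
  ],
)

```text
time: 20.75
tool_pos: [0.4398, -0.3983, 0.1284]
orientation: [0.689, 0.725, -0.0, 0.004]
ft_force: [1.1, -0.4, -2.1]
opening: 0.0475
finger_force: 30.0
```

Run:
```python
from h import *
p=slot(-.04,.03); print(p); plan((*p,.1),.047)
```

```text
[ 0.55314  -0.017605]
t=20.75 tcp [ 0.4398 -0.3983  0.1284] psi 0.050 -> shift [0.7495 0.2641 0.0533] turn 0.0019 rad 0.003 j6~-0.08 F [ 1.1 -0.4 -2.1] op 0.0475
```

Call:
arm_command(
  targets=[
    [0.12, 0.042, 0, 0, -1],
    [0.24, 0.084, 0, 0, -1],
    [0.36, 0.126, 0, 0, -1],
    [0.48, 0.168, 0, 0, -1],
    [0.6, 0.21, 0, 0, -1],
    [0.7, 0.246, 0, 0, -1],
    [0.749, 0.264, 0.03, 0, -1],
    [0.749, 0.264, 0.05, 0, -1],
  ],
)

```text
time: 21.75
tool_pos: [0.5507, -0.0138, 0.0976]
orientation: [0.688, 0.726, -0.001, -0.001]
ft_force: [-0.7, -0.1, -0.0]
opening: 0.0468
finger_force: 30.0
```

Call:
arm_command(
  targets=[
    [0, 0, 0.02, 0, -1],
    [0, 0, 0.02, 0, -1],
  ],
)

```text
time: 22.0
tool_pos: [0.5504, -0.0169, 0.0882]
orientation: [0.69, 0.724, -0.001, -0.001]
ft_force: [0.1, -0.0, -0.5]
opening: 0.047
finger_force: 30.0
```

Run:
```python
from h import *
p=slot(-.04,.03); plan((*p,.0415),.047)
```

```text
t=22.00 tcp [ 0.5504 -0.0169  0.0882] psi 0.048 -> shift [-0.0016  0.0056  0.0933] turn 0.0009 rad 0.001 j6~-0.08 F [ 0.1 -0.  -0.5] op 0.0470
```

Call:
arm_command(
  targets=[
    [-0.001, 0.005, 0.03, 0, -1],
    [-0.001, 0.005, 0.06, 0, -1],
    [-0.001, 0.005, 0.08, 0, -1],
    [-0.001, 0.005, 0.09, 0, -1],
    [-0.001, 0.005, 0.094, 0, -1],
    [-0.001, 0.005, 0.094, 0, -1],
  ],
)

```text
time: 22.75
tool_pos: [0.554, -0.0162, 0.0424]
orientation: [0.689, 0.725, 0.0, 0.0]
ft_force: [-1.1, -1.1, -1.0]
opening: 0.0472
finger_force: 30.0
```

Call:
arm_command(
  targets=[
    [0, 0, 0.003, 0, -1],
    [0, 0, 0.004, 0, -1],
    [0, 0, 0.004, 0, 0.1],
    [0, 0, 0.004, 0, 0.25],
    [0, 0, -0.05, 0, 0.25],
    [0, 0, -0.15, 0, 0.25],
    [0, 0, -0.25, 0, 0.6],
    [0, 0, -0.3, 0, 1],
  ],
)

```text
time: 23.75
tool_pos: [0.5549, -0.0163, 0.1955]
orientation: [0.689, 0.725, 0.001, 0.002]
ft_force: [-0.2, -0.2, -1.2]
opening: 0.0728
finger_force: 0.0
```

Run:
```python
from h import *
plan((.605,-.308,.22),.77)
```

```text
t=23.75 tcp [ 0.5549 -0.0163  0.1955] psi 0.050 -> shift [-0.5876  0.0712 -0.0481] turn -0.4800 rad -0.720 j6~-1.24 F [-0.2 -0.2 -1.2] op 0.0728
```

Call:
arm_command(
  targets=[
    [-0.11, 0.012, -0.05, -0.1, 1],
    [-0.22, 0.024, -0.05, -0.2, 1],
    [-0.33, 0.04, -0.05, -0.3, 1],
    [-0.44, 0.055, -0.05, -0.4, 1],
    [-0.54, 0.065, -0.05, -0.48, 1],
    [-0.587, 0.071, -0.05, -0.48, 1],
    [-0.587, 0.071, -0.05, -0.48, 1],
    [-0.587, 0.071, -0.05, -0.48, 1],
  ],
)

```text
time: 24.75
tool_pos: [0.6039, -0.3065, 0.2172]
orientation: [0.39, 0.921, 0.0, -0.0]
ft_force: [0.6, -0.0, -0.4]
opening: 0.092
finger_force: 0.0
```

```bash
python3 jar.py "(.609,-.315)" .015 .77
```

```text
wrist px [1082.5  319.6  189.4   19.7] fill 0.88 diam 0.0476 -> [ 0.6139 -0.3138  0.036 ]
t=24.80 tcp [ 0.604  -0.3062  0.2175] psi 0.771 -> shift [-0.0249  0.0033  0.4049] turn 0.0007 rad 0.001 j6~-1.24 F [ 0.1 -0.3  0.7] op 0.0919
```

Call:
arm_command(
  targets=[
    [-0.015, 0.003, 0.1, 0, 0.7],
    [-0.025, 0.003, 0.2, 0, 0.7],
    [-0.025, 0.003, 0.3, 0, 0.7],
    [-0.025, 0.003, 0.39, 0, 0.7],
    [-0.025, 0.003, 0.405, 0, 0.7],
    [-0.025, 0.003, 0.405, 0, 0],
    [-0.025, 0.003, 0.405, 0, -0.5],
    [-0.025, 0.003, 0.405, 0, -1],
  ],
)

```text
time: 25.8
tool_pos: [0.6147, -0.316, 0.0169]
orientation: [0.39, 0.921, -0.0, 0.002]
ft_force: [-0.0, -0.3, -1.6]
opening: 0.0525
finger_force: 0.0
```

Call:
arm_command(
  targets=[
    [0, 0, 0, 0, -1],
    [0, 0, 0, 0, -1],
    [0, 0, 0, 0, -1],
    [0, 0, -0.05, 0, -1],
    [0, 0, -0.12, 0, -1],
    [0, 0, -0.22, 0, -1],
    [0, 0, -0.22, 0, -1],
  ],
)

```text
time: 26.68
tool_pos: [0.6159, -0.3169, 0.1301]
orientation: [0.39, 0.921, -0.001, 0.005]
ft_force: [0.8, 0.5, -0.5]
opening: 0.0473
finger_force: 30.0
```

Run:
```python
from h import *
p=slot(.04,-.03); print(p); plan((*p,.1),.047)
```

```text
[ 0.63586  -0.073795]
t=26.68 tcp [ 0.6159 -0.3169  0.1301] psi 0.770 -> shift [0.3219 0.367  0.058 ] turn 0.4820 rad 0.723 j6~-0.16 F [ 0.8  0.5 -0.5] op 0.0473
```

Call:
arm_command(
  targets=[
    [0.06, 0.07, 0, 0.1, -1],
    [0.12, 0.14, 0, 0.2, -1],
    [0.18, 0.21, 0, 0.3, -1],
    [0.24, 0.28, 0, 0.4, -1],
    [0.29, 0.335, 0, 0.482, -1],
    [0.322, 0.367, 0.03, 0.482, -1],
    [0.322, 0.367, 0.06, 0.482, -1],
    [0.322, 0.367, 0.07, 0.482, -1],
  ],
)

```text
time: 27.68
tool_pos: [0.6323, -0.0732, 0.0874]
orientation: [0.69, 0.724, -0.001, -0.001]
ft_force: [-1.1, -0.1, -0.1]
opening: 0.0476
finger_force: 30.0
```

Call:
arm_command(
  targets=[
    [0, 0, 0.01, 0, -1],
    [0, 0, 0.01, 0, -1],
  ],
)

```text
time: 27.92
tool_pos: [0.6333, -0.0732, 0.0844]
orientation: [0.691, 0.723, -0.0, -0.0]
ft_force: [0.5, 0.7, -0.4]
opening: 0.047
finger_force: 30.0
```

Run:
```python
from h import *
p=slot(.04,-.03); plan((*p,.042),.047)
```

```text
t=27.93 tcp [ 0.6333 -0.0732  0.0844] psi 0.046 -> shift [-0.0014  0.0051  0.0848] turn -0.0007 rad -0.001 j6~-0.16 F [ 0.5  0.7 -0.4] op 0.0470
```

Call:
arm_command(
  targets=[
    [0, 0.004, 0.03, 0, -1],
    [-0.001, 0.004, 0.055, 0, -1],
    [-0.001, 0.004, 0.075, 0, -1],
    [-0.001, 0.004, 0.084, 0, -1],
    [-0.001, 0.004, 0.086, 0, -1],
    [-0.001, 0.004, 0.086, 0, -1],
  ],
)

```text
time: 28.68
tool_pos: [0.6357, -0.0726, 0.0421]
orientation: [0.69, 0.724, 0.0, 0.0]
ft_force: [0.3, -0.7, -0.9]
opening: 0.0472
finger_force: 30.0
```

Call:
arm_command(
  targets=[
    [0, 0, 0.001, 0, -1],
    [0, 0, 0.002, 0, -1],
    [0, 0, 0.002, 0, 0.1],
    [0, 0, 0.002, 0, 0.25],
    [0, 0, -0.05, 0, 0.25],
    [0, 0, -0.15, 0, 0.25],
    [0, 0, -0.25, 0, 0.6],
    [0, 0, -0.3, 0, 1],
  ],
)

```text
time: 29.68
tool_pos: [0.6365, -0.0728, 0.1954]
orientation: [0.69, 0.724, 0.001, 0.002]
ft_force: [0.1, -1.3, -0.9]
opening: 0.0729
finger_force: 0.0
```

Run:
```python
from h import *
plan((.573,.369,.22),2.48); plan((.573,.369,.22),2.48-np.pi)
```

```text
t=29.68 tcp [ 0.6365 -0.0728  0.1954] psi 0.047 -> shift [ 0.8885 -0.085  -0.0507] turn -1.6220 rad -2.433 j6~-1.91 F [ 0.1 -1.3 -0.9] op 0.0729
t=29.68 tcp [ 0.6365 -0.0728  0.1954] psi 0.047 -> shift [ 0.8885 -0.085  -0.0507] turn 0.4724 rad 0.709 j6~1.23 F [ 0.1 -1.3 -0.9] op 0.0729
```

Call:
arm_command(
  targets=[
    [0.12, -0.012, -0.05, 0.1, 1],
    [0.24, -0.024, -0.05, 0.2, 1],
    [0.36, -0.036, -0.05, 0.3, 1],
    [0.48, -0.048, -0.05, 0.4, 1],
    [0.6, -0.06, -0.05, 0.47, 1],
    [0.72, -0.07, -0.05, 0.47, 1],
    [0.83, -0.08, -0.05, 0.47, 1],
    [0.888, -0.085, -0.05, 0.47, 1],
  ],
)

```text
time: 30.68
tool_pos: [0.571, 0.372, 0.2167]
orientation: [0.897, 0.442, 0.0, -0.0]
ft_force: [1.0, -0.2, 0.2]
opening: 0.0922
finger_force: 0.0
```

Call:
arm_command(
  targets=[
    [0, 0, 0, 0, 1],
    [0, 0, 0, 0, 1],
  ],
)

```text
time: 30.92
tool_pos: [0.5723, 0.3682, 0.2167]
orientation: [0.898, 0.441, -0.0, 0.0]
ft_force: [-0.1, -0.5, 0.2]
opening: 0.092
finger_force: 0.0
```

```bash
python3 jar.py "(.5784,.3761)" .015 -.66; cp /dev/null /dev/null
python3 - <<'E'
from h import *
cv2.imwrite('pics/w5.png',capture('wrist'))
E
```

```text
wrist px [1139.5  321.1  174.1   19.9] fill 0.92 diam 0.0470 -> [0.581  0.3715 0.036 ]
t=30.98 tcp [0.5725 0.3678 0.2169] psi -0.659 -> shift [0.0164 0.0088 0.4037] turn 0.0006 rad 0.001 j6~1.23 F [-0.2 -0.3  0.2] op 0.0919cp: '/dev/null' and '/dev/null' are the same file
```

View pics/w5.png

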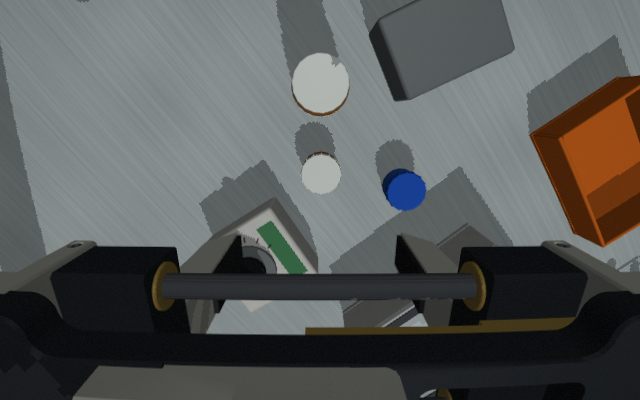

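The wrist view shows jar D at (321,174), the reagent jar at (321,84), the blue look-alike at (404,189) and the timer box at lower left. The fingers have room to close on D.

Call:
arm_command(
  targets=[
    [0.01, 0.005, 0.1, 0, 0.7],
    [0.016, 0.009, 0.2, 0, 0.7],
    [0.016, 0.009, 0.3, 0, 0.7],
    [0.016, 0.009, 0.39, 0, 0.7],
    [0.016, 0.009, 0.404, 0, 0.7],
    [0.016, 0.009, 0.404, 0, 0],
    [0.016, 0.009, 0.404, 0, -0.5],
    [0.016, 0.009, 0.404, 0, -1],
  ],
)

```text
time: 32.02
tool_pos: [0.5816, 0.373, 0.0169]
orientation: [0.898, 0.441, 0.002, -0.0]
ft_force: [-0.4, -0.3, -0.6]
opening: 0.0526
finger_force: 0.0
```

Call:
arm_command(
  targets=[
    [0, 0, 0, 0, -1],
    [0, 0, 0, 0, -1],
    [0, 0, 0, 0, -1],
    [0, 0, -0.05, 0, -1],
    [0, 0, -0.12, 0, -1],
    [0, 0, -0.23, 0, -1],
    [0, 0, -0.3, 0, -1],
    [0, 0, -0.3, 0, -1],
  ],
)

```text
time: 33.02
tool_pos: [0.582, 0.3733, 0.1687]
orientation: [0.898, 0.441, 0.004, -0.0]
ft_force: [0.3, 1.2, -1.0]
opening: 0.047
finger_force: 30.0
```

Run:
```python
from h import *
p=slot(.04,.03); print(p); plan((*p,.1),.047)
```

```text
[ 0.633052 -0.013861]
t=33.02 tcp [0.582  0.3733 0.1687] psi -0.658 -> shift [-0.5513  0.5538  0.1356] turn -0.4699 rad -0.705 j6~-0.07 F [ 0.3  1.2 -1. ] op 0.0470
```

Call:
arm_command(
  targets=[
    [-0.08, 0.08, 0, -0.1, -1],
    [-0.16, 0.16, 0, -0.2, -1],
    [-0.24, 0.24, 0, -0.3, -1],
    [-0.32, 0.32, 0, -0.4, -1],
    [-0.4, 0.4, 0, -0.47, -1],
    [-0.48, 0.48, 0, -0.47, -1],
    [-0.55, 0.553, 0, -0.47, -1],
    [-0.551, 0.554, 0.06, -0.47, -1],
  ],
)

```text
time: 34.02
tool_pos: [0.6324, -0.0192, 0.1348]
orientation: [0.692, 0.722, 0.001, 0.002]
ft_force: [0.4, 1.2, -0.3]
opening: 0.047
finger_force: 30.0
```

Call:
arm_command(
  targets=[
    [0, 0, 0.08, 0, -1],
    [0, 0, 0.1, 0, -1],
    [0, 0, 0.1, 0, -1],
  ],
)

```text
time: 34.4
tool_pos: [0.6308, -0.0146, 0.084]
orientation: [0.69, 0.724, -0.001, -0.001]
ft_force: [-0.4, 1.2, -0.4]
opening: 0.0471
finger_force: 30.0
```

Run:
```python
from h import *
p=slot(.04,.03); plan((*p,.042),.047)
```

```text
t=34.40 tcp [ 0.6308 -0.0146  0.084 ] psi 0.047 -> shift [0.0012 0.0047 0.0839] turn 0.0002 rad 0.000 j6~-0.07 F [-0.4  1.2 -0.4] op 0.0471
```

Call:
arm_command(
  targets=[
    [0.001, 0.004, 0.03, 0, -1],
    [0.001, 0.004, 0.055, 0, -1],
    [0.001, 0.004, 0.075, 0, -1],
    [0.001, 0.004, 0.084, 0, -1],
    [0.001, 0.004, 0.085, 0, -1],
    [0.001, 0.004, 0.085, 0, -1],
  ],
)

```text
time: 35.15
tool_pos: [0.6335, -0.0143, 0.0427]
orientation: [0.69, 0.724, 0.0, 0.0]
ft_force: [-0.3, -0.6, -0.8]
opening: 0.047
finger_force: 30.0
```

Call:
arm_command(
  targets=[
    [0, 0, 0.002, 0, -1],
    [0, 0, 0.003, 0, -1],
    [0, 0, 0.003, 0, 0.1],
    [0, 0, 0.003, 0, 0.25],
    [0, 0, -0.05, 0, 0.25],
    [0, 0, -0.15, 0, 0.25],
    [0, 0, -0.25, 0, 0.6],
    [-0.1, 0, -0.3, 0, 1],
  ],
)

```text
time: 36.15
tool_pos: [0.6368, -0.0619, 0.196]
orientation: [0.689, 0.725, 0.002, 0.002]
ft_force: [1.1, -0.9, -0.3]
opening: 0.073
finger_force: 0.0
```

Run:
```python
from h import *
plan((.59,-.10,.28),-2.9+.0); plan((.59,-.10,.28),-2.9+np.pi)
```

```text
t=36.15 tcp [ 0.6368 -0.0619  0.196 ] psi 0.052 -> shift [-0.0713 -0.0966 -0.1684] turn 1.9679 rad 2.952 j6~2.73 F [ 1.1 -0.9 -0.3] op 0.0730
t=36.15 tcp [ 0.6368 -0.0619  0.196 ] psi 0.052 -> shift [-0.0713 -0.0966 -0.1684] turn -0.1265 rad -0.190 j6~-0.41 F [ 1.1 -0.9 -0.3] op 0.0730
```

Call:
arm_command(
  targets=[
    [-0.07, -0.02, -0.05, 0.12, 1],
    [-0.14, -0.03, -0.05, 0.24, 1],
    [-0.21, -0.05, -0.05, 0.36, 1],
    [-0.262, -0.06, -0.05, 0.48, 1],
    [-0.262, -0.06, -0.05, 0.6, 1],
    [-0.262, -0.06, -0.05, 0.72, 1],
    [-0.262, -0.06, -0.05, 0.84, 1],
    [-0.262, -0.06, -0.05, 0.96, 1],
  ],
)

```text
time: 37.15
tool_pos: [0.6118, -0.1965, 0.2173]
orientation: [0.996, 0.086, 0.0, -0.0]
ft_force: [0.3, 0.3, 0.2]
opening: 0.0919
finger_force: 0.0
```

Call:
arm_command(
  targets=[
    [0, 0, 0, 0.12, 1],
    [0, 0, 0, 0.24, 1],
    [0, 0, 0, 0.36, 1],
    [0, 0, 0, 0.48, 1],
    [0, 0, 0, 0.6, 1],
    [0, 0, 0, 0.72, 1],
    [0, 0, 0, 0.84, 1],
    [0, 0, 0, 0.96, 1],
  ],
)

```text
time: 38.15
tool_pos: [0.6117, -0.1964, 0.2173]
orientation: [0.806, -0.592, -0.0, -0.0]
ft_force: [-0.3, -0.7, -0.1]
opening: 0.0922
finger_force: 0.0
```

Call:
arm_command(
  targets=[
    [0, 0, 0, 0.04, 1],
    [0, 0, 0, 0.04, 1],
  ],
)

```text
time: 38.4
tool_pos: [0.6118, -0.1964, 0.2173]
orientation: [0.79, -0.614, 0.0, -0.0]
ft_force: [-1.0, -0.1, -0.4]
opening: 0.0918
finger_force: 0.0
```

Run:
```python
from h import *
im=capture('wrist');i=camera_info('wrist');cv2.imwrite('pics/w6.png',im)
P=None
for d in spotter.silhouettes('feed_grip','wrist'):
    ys,xs=np.nonzero(d['mask'])
    if len(xs)<2500: P=atz(i,(xs.mean(),ys.mean()),.052);print(d['p'],xs.mean(),ys.mean(),len(xs),P)
plan((.6005,-.191,.034),-2.9)
print(manip.state()['joints'])
```

```text
0.85 327.524334251607 190.5307621671258 1089 [ 0.60123104 -0.19182011  0.052     ]
t=38.50 tcp [ 0.6118 -0.1965  0.2173] psi -2.892 -> shift [-0.0161  0.0192  0.3666] turn 0.0056 rad 0.008 j6~2.59 F [-0.3  0.3 -0.4] op 0.0918
[-4.29946962e-01  5.69353749e-01  1.18187080e+00  9.59589048e-05
  1.39036819e+00  2.46167003e+00]
```

View pics/w6.png

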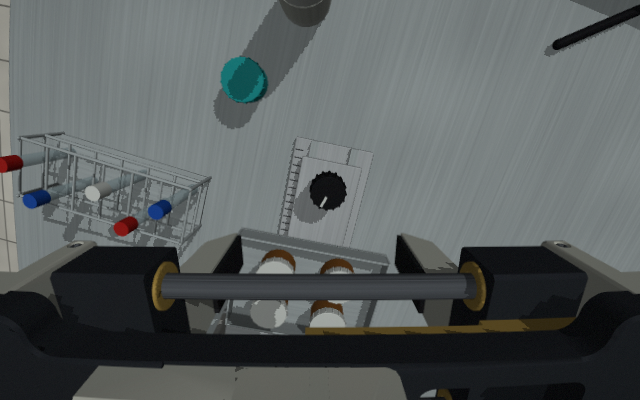

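All four jars stand in the pan, at (275,260), (338,265), (268,312) and (327,315). The knob is at (327,190) and nothing else has moved. Gripping the knob again.

Call:
arm_command(
  targets=[
    [-0.0144, 0.0182, 0.1, 0, 1],
    [-0.0144, 0.0182, 0.2, 0, 1],
    [-0.0144, 0.0182, 0.3, 0, 1],
    [-0.0144, 0.0182, 0.35, 0, 1],
    [-0.0144, 0.0182, 0.365, 0, 1],
    [-0.0144, 0.0182, 0.365, 0, 0.3],
    [-0.0144, 0.0182, 0.365, 0, -0.4],
    [-0.0144, 0.0182, 0.365, 0, -1],
  ],
)

```text
time: 39.5
tool_pos: [0.6019, -0.192, 0.0361]
orientation: [0.789, -0.614, 0.001, -0.0]
ft_force: [-1.3, -0.6, 0.2]
opening: 0.0664
finger_force: 0.0
```

Call:
arm_command(
  targets=[
    [0, 0, 0, 0, -1],
    [0, 0, 0, 0, -1],
    [0, 0, 0, 0, -1],
    [0, 0, 0, 0, -1],
  ],
)

```text
time: 40.0
tool_pos: [0.6, -0.192, 0.0349]
orientation: [0.789, -0.614, -0.001, 0.001]
ft_force: [-5.1, -0.6, 4.1]
opening: 0.0394
finger_force: 30.0
```

```bash
python3 st.py
```

```text
t 40.00 tcp [ 0.6    -0.192   0.0349] psi -2.893 along 0.1377 lat -0.0005 F [-5.1 -0.6  4.1] T [-0.16  1.06  0.1 ] op 0.0394 j6 2.46
out dir in tool [ 0.98   0.201 -0.   ]
```

Call:
arm_command(
  targets=[
    [0, 0, 0, 0.04, -1],
    [0, 0, 0, 0.08, -1],
    [0, 0, 0, 0.08, -1],
  ],
)

```text
time: 40.38
tool_pos: [0.5999, -0.1933, 0.035]
orientation: [0.751, -0.66, -0.0, 0.002]
ft_force: [-5.4, -6.3, 3.4]
opening: 0.0394
finger_force: 30.0
```

```bash
python3 st.py
```

```text
t 40.38 tcp [ 0.5999 -0.1933  0.035 ] psi -3.013 along 0.1389 lat -0.0006 F [-5.4 -6.3  3.4] T [-0.91  1.18  0.32] op 0.0394 j6 2.58
out dir in tool [0.997 0.082 0.002]
```

Call:
arm_command(
  targets=[
    [0.004, 0, 0, 0.05, -1],
    [0.006, 0, 0, 0.1, -1],
    [0.006, 0, 0, 0.1, -1],
  ],
)

```text
time: 40.75
tool_pos: [0.5994, -0.1963, 0.0349]
orientation: [-0.7, 0.715, 0.001, -0.002]
ft_force: [-9.5, -6.3, 5.7]
opening: 0.0393
finger_force: 30.0
```

```bash
python3 st.py
```

```text
t 40.75 tcp [ 0.5994 -0.1963  0.0349] psi 3.121 along 0.1419 lat -0.0013 F [-9.5 -6.3  5.7] T [-0.92  1.6   0.34] op 0.0393 j6 2.73
out dir in tool [ 0.998 -0.068  0.002]
```

Call:
arm_command(
  targets=[
    [0, 0, 0, 0.05, -1],
    [0, 0, 0, 0.1, -1],
    [0, 0, 0, 0.1, -1],
  ],
)

```text
time: 41.12
tool_pos: [0.5985, -0.1964, 0.0348]
orientation: [-0.644, 0.765, 0.001, -0.003]
ft_force: [-12.7, -6.7, 6.6]
opening: 0.0394
finger_force: 30.0
```

```bash
python3 st.py
```

```text
t 41.12 tcp [ 0.5985 -0.1964  0.0348] psi 2.971 along 0.1419 lat -0.0022 F [-12.7  -6.7   6.6] T [-1.03  2.1   0.38] op 0.0394 j6 2.88
out dir in tool [ 0.976 -0.216  0.001]
```

Call:
arm_command(
  targets=[
    [0, 0, 0, 0, 0],
    [0, 0, 0, 0, 1],
    [0, 0, 0, 0, 1],
    [0, 0, -0.1, -0.05, 1],
    [0, 0, -0.22, -0.15, 1],
    [0, 0, -0.36, -0.25, 1],
    [0, 0, -0.36, -0.28, 1],
    [0, 0, -0.36, -0.28, 1],
  ],
)

```text
time: 42.12
tool_pos: [0.602, -0.1946, 0.2158]
orientation: [0.789, -0.614, 0.001, -0.0]
ft_force: [-0.3, 1.4, -1.3]
opening: 0.0919
finger_force: 0.0
```

```bash
cat > knob.py <<'E'
from h import *
im=capture('wrist');i=camera_info('wrist');cv2.imwrite('pics/knob.png',im)
for d in spotter.silhouettes('feed_grip','wrist'):
    ys,xs=np.nonzero(d['mask'])
    if len(xs)>2500 or len(xs)<400: continue
    P=atz(i,(xs.mean(),ys.mean()),.052); k=P[:2]; dd=k-np.array([.594,-.0545])
    m=cv2.erode(d['mask'].astype(np.uint8),np.ones((5,5)))>0
    wy,wx=np.nonzero(m&(im.min(axis=2)>90))
    if len(wx):
        W=atz(i,(wx.mean(),wy.mean()),.059)[:2]-atz(i,(xs.mean(),ys.mean()),.055)[:2]; print('pointer angle %.3f'%np.arctan2(W[1],W[0]),len(wx),np.linalg.norm(W))
    print('p %.2f'%d['p'],'knob',np.round(k,4),'along %.4f'%(dd@np.array([.0468,-.9989])))
E
python3 knob.py; python3 st.py
python3 - <<'E'
import cv2,sys
sys.argv=['x']
E
sed -e "s/im=capture('wrist');i=camera_info('wrist');cv2.imwrite('pics\/knob.png',im)/im=cv2.imread('pics\/w6.png');i=camera_info('wrist')/" knob.py > /dev/null
```

```text
pointer angle 1.419 25 0.012486854385169137
p 0.89 knob [ 0.6003 -0.1922] along 0.1378
t 42.23 tcp [ 0.6011 -0.1943  0.2135] psi -2.894 along 0.1400 lat 0.0006 F [ 0.4 -0.   0. ] T [ 0.09  0.22 -0.02] op 0.0919 j6 2.46
out dir in tool [ 0.98   0.2   -0.001]
```

The knob stayed at along 138 mm under extra clockwise torque, so the out end stop is confirmed. Now grip and wind home.

Call:
arm_command(
  targets=[
    [-0.0046, 0, 0.1, 0, 1],
    [-0.0046, 0, 0.2, 0, 1],
    [-0.0046, 0, 0.3, 0, 1],
    [-0.0046, 0, 0.345, 0, 1],
    [-0.0046, 0, 0.358, 0, 1],
    [-0.0046, 0, 0.358, 0, 0.3],
    [-0.0046, 0, 0.358, 0, -0.4],
    [-0.0046, 0, 0.358, 0, -1],
  ],
)

```text
time: 43.22
tool_pos: [0.6016, -0.1927, 0.037]
orientation: [0.789, -0.614, 0.001, -0.0]
ft_force: [-0.0, -0.0, 0.3]
opening: 0.0663
finger_force: 0.0
```

Call:
arm_command(
  targets=[
    [0, 0, 0, 0, -1],
    [0, 0, 0, 0, -1],
    [0, 0, 0, 0, -1],
    [0, 0, 0, 0, -1],
  ],
)

```text
time: 43.72
tool_pos: [0.6001, -0.1927, 0.0359]
orientation: [0.789, -0.614, -0.001, 0.001]
ft_force: [-6.1, -1.2, 4.2]
opening: 0.0393
finger_force: 30.0
```

```bash
python3 st.py
```

```text
t 43.73 tcp [ 0.6001 -0.1927  0.0359] psi -2.893 along 0.1383 lat -0.0003 F [-6.1 -1.2  4.2] T [-0.16  1.08  0.08] op 0.0393 j6 2.46
out dir in tool [ 0.98   0.201 -0.   ]
```

Call:
arm_command(
  targets=[
    [-0.0106, -0.0022, 0, -0.12, -1],
    [-0.0212, -0.0044, 0, -0.24, -1],
    [-0.0318, -0.0066, 0, -0.36, -1],
    [-0.0424, -0.0088, 0, -0.48, -1],
    [-0.053, -0.011, 0, -0.6, -1],
    [-0.0636, -0.0132, 0, -0.72, -1],
    [-0.0742, -0.0154, 0, -0.84, -1],
    [-0.0848, -0.0176, 0, -0.96, -1],
  ],
)

```text
time: 44.72
tool_pos: [0.6001, -0.147, 0.036]
orientation: [0.998, 0.061, 0.001, -0.001]
ft_force: [1.1, 8.9, 1.8]
opening: 0.0391
finger_force: 30.0
```

```bash
python3 st.py
```

```text
t 44.73 tcp [ 0.6001 -0.147   0.036 ] psi -1.449 along 0.0927 lat 0.0017 F [1.1 8.9 1.8] T [ 1.27 -0.23 -0.53] op 0.0391 j6 1.08
out dir in tool [-0.075  0.997 -0.003]
```

Call:
arm_command(
  targets=[
    [0.0008, -0.0112, 0, -0.12, -1],
    [0.0016, -0.022, 0, -0.24, -1],
    [0.0024, -0.0328, 0, -0.36, -1],
    [0.0032, -0.0436, 0, -0.48, -1],
    [0.004, -0.0544, 0, -0.6, -1],
    [0.0048, -0.0652, 0, -0.72, -1],
    [0.0056, -0.076, 0, -0.84, -1],
    [0.0064, -0.0868, 0, -0.96, -1],
  ],
)

```text
time: 45.72
tool_pos: [0.5957, -0.1017, 0.0359]
orientation: [0.71, 0.704, 0.001, -0.003]
ft_force: [-6.5, 13.4, 9.1]
opening: 0.039
finger_force: 30.0
```

```bash
python3 st.py
```

```text
t 45.73 tcp [ 0.5957 -0.1017  0.0359] psi -0.009 along 0.0473 lat -0.0005 F [-6.5 13.4  9.1] T [ 2.07  1.08 -0.67] op 0.0390 j6 -0.29
out dir in tool [-0.998  0.056 -0.006]
```

Call:
arm_command(
  targets=[
    [0.017, -0.001, 0, -0.12, -1],
    [0.029, -0.0016, 0, -0.24, -1],
    [0.04, -0.0022, 0, -0.36, -1],
    [0.051, -0.0028, 0, -0.48, -1],
  ],
)

```text
time: 46.22
tool_pos: [0.5931, -0.0802, 0.0359]
orientation: [0.416, 0.909, -0.001, -0.003]
ft_force: [-13.4, -3.4, 10.7]
opening: 0.0392
finger_force: 30.0
```

```bash
python3 st.py
```

```text
t 46.23 tcp [ 0.5931 -0.0802  0.0359] psi 0.713 along 0.0256 lat -0.0021 F [-13.4  -3.4  10.7] T [-0.64  2.15 -0.23] op 0.0392 j6 -0.97
out dir in tool [-0.786 -0.618 -0.001]
```

Call:
arm_command(
  targets=[
    [0.0105, 0.0045, 0, -0.12, -1],
    [0.019, 0.0112, 0, -0.24, -1],
    [0.0275, 0.0179, 0, -0.36, -1],
    [0.036, 0.0246, 0, -0.48, -1],
  ],
)

```text
time: 46.72
tool_pos: [0.5913, -0.06, 0.0359]
orientation: [0.069, 0.998, -0.001, -0.003]
ft_force: [-11.3, -9.6, 7.9]
opening: 0.0394
finger_force: 30.0
```

```bash
python3 st.py
```

```text
t 46.73 tcp [ 0.5913 -0.06    0.0359] psi 1.433 along 0.0054 lat -0.0030 F [-11.3  -9.6   7.9] T [-1.6   1.9  -0.01] op 0.0394 j6 -1.66
out dir in tool [-0.183 -0.983  0.002]
```

Call:
arm_command(
  targets=[
    [0.001, 0.006, 0, -0.12, -1],
    [0.0025, 0.0144, 0, -0.24, -1],
    [0.004, 0.0235, 0, -0.36, -1],
    [0.0055, 0.033, 0, -0.48, -1],
  ],
)

```text
time: 47.22
tool_pos: [0.5911, -0.0412, 0.0359]
orientation: [-0.287, 0.958, 0.001, -0.002]
ft_force: [-2.3, -9.7, 0.4]
opening: 0.0397
finger_force: 30.0
```

```bash
python3 st.py
```

```text
t 47.23 tcp [ 0.5911 -0.0412  0.0359] psi 2.152 along -0.0134 lat -0.0022 F [-2.3 -9.7  0.4] T [-1.5   0.54 -0.8 ] op 0.0397 j6 -2.35
out dir in tool [ 0.509 -0.861 -0.001]
```

Call:
arm_command(
  targets=[
    [0, 0, 0, -0.05, -1],
    [0, 0, 0, -0.1, -1],
    [0, 0, 0, -0.1, -1],
    [0, 0, 0, -0.1, 0],
    [0, 0, 0, -0.1, 1],
    [0, 0, -0.1, -0.1, 1],
    [0, 0, -0.22, -0.1, 1],
    [0, 0, -0.35, -0.1, 1],
  ],
)

```text
time: 48.22
tool_pos: [0.5932, -0.0421, 0.2099]
orientation: [-0.355, 0.935, 0.0, -0.0]
ft_force: [0.6, -0.9, 0.7]
opening: 0.0811
finger_force: 0.0
```

Call:
arm_command(
  targets=[
    [0, 0, 0, 0, 1],
    [0, 0, 0, 0, 1],
  ],
)

```text
time: 48.48
tool_pos: [0.5931, -0.0419, 0.2078]
orientation: [-0.355, 0.935, 0.0, -0.0]
ft_force: [0.7, -0.6, -0.5]
opening: 0.0918
finger_force: 0.0
```

```bash
python3 knob.py; python3 st.py
python3 - <<'E'
from h import *
im=capture('scene');cv2.imwrite('pics/s7.png',cv2.resize(im[110:290,270:450],None,fx=3.3,fy=3.3,interpolation=cv2.INTER_CUBIC))
E
```

```text
t 48.58 tcp [ 0.5926 -0.0418  0.2065] psi 2.297 along -0.0128 lat -0.0008 F [0.  0.  0.6] T [ 0.09  0.07 -0.01] op 0.0915 j6 -2.50
out dir in tool [ 0.628 -0.778 -0.001]
```

View pics/s7.png

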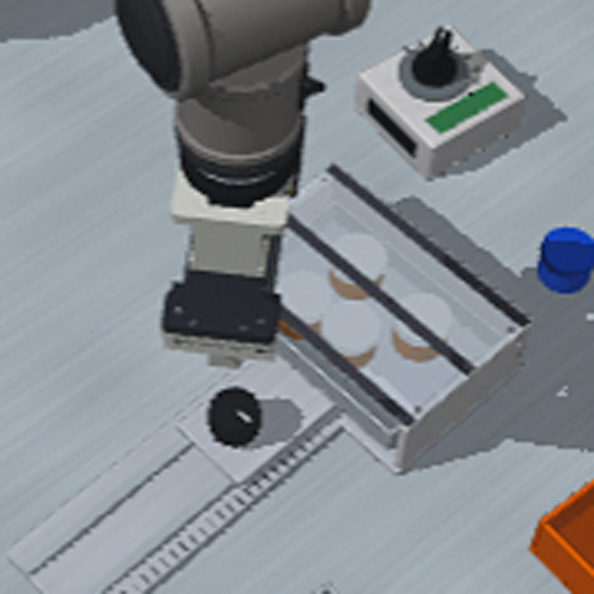

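The scene crop shows all four jars upright under the hood roof and the knob at crop (235,416). I need the knob's exact place.

Run:
```python
from h import *
i=camera_info('wrist'); im=cv2.imread('pics/knob.png'); u,v=proj(i,[[.5915,-.04,.052]])[0].astype(int); print(u,v)
h=40; roi=im[v-h:v+h,u-h:u+h].max(axis=2)
m=(roi<50).astype(np.uint8); cs=cv2.findContours(m,cv2.RETR_EXTERNAL,cv2.CHAIN_APPROX_NONE)[0]
c=max(cs,key=cv2.contourArea); (x,y),r=cv2.minEnclosingCircle(c); P=atz(i,(x+u-h,y+v-h),.052)
print(cv2.contourArea(c),r,P,'along',(P[:2]-[.594,-.0545])@np.array([.0468,-.9989]))
S=camera_info('scene'); g=(270+235/3.3,110+416/3.3); print(atz(S,g,.047))
for d in spotter.silhouettes('feed_grip','scene'):
    ys,xs=np.nonzero(d['mask']); p=(xs.mean(),ys.mean()); print(round(d['p'],2),len(xs),p,atz(S,p,.047),tri([ray(S,p),ray(i,(x+u-h,y+v-h))]))
```

```text
321 186
1034.0 20.13364028930664 [ 0.59168118 -0.04204002  0.052     ] along -0.012554799251187458
[ 0.59471757 -0.04077137  0.047     ]
0.69 208 (np.float64(340.53365384615387), np.float64(236.1778846153846)) [ 0.59383328 -0.04236453  0.047     ] [ 0.59287418 -0.04111195  0.04463844]
```

The knob now stands at -12.6 mm against +137.6 mm fully out, which is 150.2 mm of travel. The carriage is fully home. Next the timer.

Run:
```python
from h import *
plan((.437,.332,.24),2.3)
```

```text
t=48.67 tcp [ 0.5928 -0.0417  0.2065] psi 2.297 -> shift [-0.2632  0.7659 -0.0654] turn -0.0021 rad -0.003 j6~-1.65 F [-0.1  0.5  0.5] op 0.0917
```

Call:
arm_command(
  targets=[
    [-0.04, 0.11, -0.06, 0, 1],
    [-0.08, 0.22, -0.065, 0, 1],
    [-0.12, 0.33, -0.065, 0, 1],
    [-0.16, 0.45, -0.065, 0, 1],
    [-0.2, 0.56, -0.065, 0, 1],
    [-0.235, 0.67, -0.065, 0, 1],
    [-0.263, 0.766, -0.065, 0, 1],
    [-0.263, 0.766, -0.065, 0, 1],
  ],
)

```text
time: 49.68
tool_pos: [0.4355, 0.3344, 0.2398]
orientation: [-0.357, 0.934, 0.0, -0.001]
ft_force: [0.5, -0.4, -0.6]
opening: 0.0916
finger_force: 0.0
```

Call:
arm_command(
  targets=[
    [0, 0, 0, 0, 1],
    [0, 0, 0, 0, 1],
  ],
)

```text
time: 49.92
tool_pos: [0.4381, 0.3306, 0.2405]
orientation: [-0.354, 0.935, -0.0, -0.0]
ft_force: [0.4, -0.6, -0.6]
opening: 0.0922
finger_force: 0.0
```

Run:
```python
from h import *
im=capture('wrist');i=camera_info('wrist');np.save('w8.npy',i['extrinsics'])
plan((.437,.332,.24),2.3); cv2.imwrite('pics/w8raw.png',im)
cv2.imwrite('pics/w8.png',cv2.resize(im[80:280,200:440],None,fx=3,fy=3,interpolation=cv2.INTER_CUBIC))
for d in spotter.silhouettes('timer_grip','wrist'):
    ys,xs=np.nonzero(d['mask']); p=(xs.mean(),ys.mean()); print(round(d['p'],2),len(xs),p,atz(i,p,.075))
```

```text
t=49.98 tcp [0.4381 0.3307 0.2406] psi 2.295 -> shift [-0.      0.0035  0.0012] turn -0.0033 rad -0.005 j6~-1.65 F [ 0. -0.  0.] op 0.0918
0.93 1045 (np.float64(320.911004784689), np.float64(182.91004784688994)) [0.43706351 0.3313263  0.075     ]
```

View pics/w8.png

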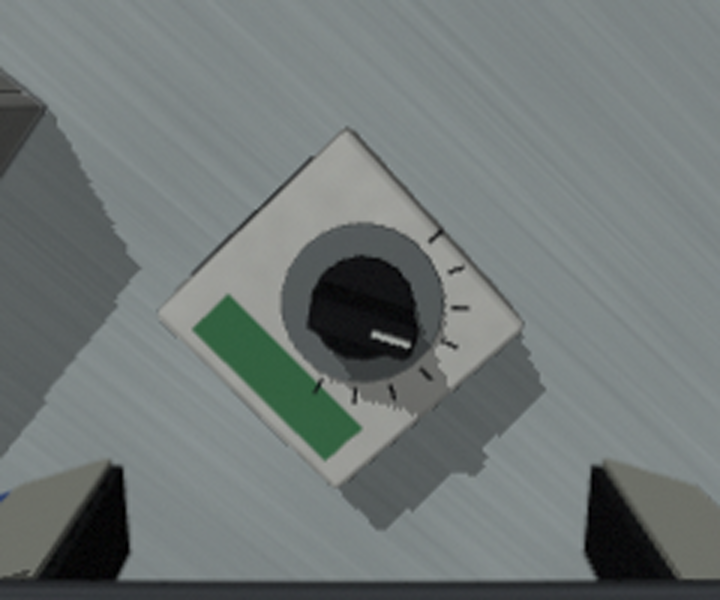

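The dial crop shows the box, the tick marks from about (435,237) round to (318,386), and the white pointer at (372,333)-(410,346), pointing right and down. I'll stretch the contrast to see the bar.

Run:
```python
from h import *
im=cv2.imread('pics/w8raw.png')[140:220,280:360]
e=np.clip(im.astype(float)*4,0,255).astype(np.uint8)
cv2.imwrite('pics/w9.png',cv2.resize(e,None,fx=7,fy=7,interpolation=cv2.INTER_CUBIC))
```

```text
(no output)
```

View pics/w9.png

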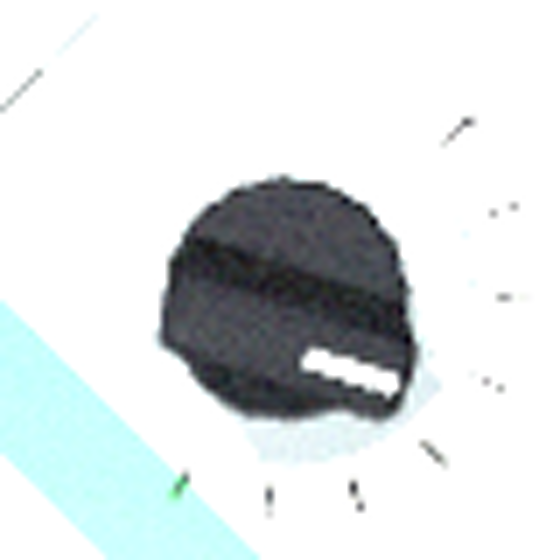

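The stretched crop shows the bar's top band centred at about (290,335), lying roughly 16° down to the right. The pointer is partway along the scale, and the clockwise end tick is at (180,485).

Run:
```python
from h import *
i=camera_info('wrist'); f=lambda x,y:(280+x/7-.4,140+y/7-.4)
for z in (.075,.082):
    a,b,c=atz(i,f(305,358),z),atz(i,f(398,385),z),atz(i,f(290,335),z)
    l,r=atz(i,f(185,268),z),atz(i,f(405,327),z)
    print(z,'centre',c,'pointer dir',np.arctan2(*(b-a)[1::-1]),'edge dir',np.arctan2(*(r-l)[1::-1]),'len',np.linalg.norm(r-l))
t0=atz(i,f(458,130),.05)-atz(i,f(285,300),.05); t1=atz(i,f(180,485),.05)-atz(i,f(285,300),.05)
print('tick dirs',np.arctan2(t0[1],t0[0]),np.arctan2(t1[1],t1[0]))
S=camera_info('scene'); print('height check',tri([ray(i,f(290,335)),ray(S,(403,126))]))
print(manip.state()['joints'][[0,5]] if hasattr(manip.state()['joints'],'shape') else manip.state()['joints'])
```

```text
0.075 centre [0.44099881 0.33511346 0.075     ] pointer dir 2.0022979419079645 edge dir 2.0254340648732962 len 0.037209675265392574
0.082 centre [0.43969585 0.33387547 0.082     ] pointer dir 2.002297941907964 edge dir 2.025434064873295 len 0.03640712642269148
tick dirs 3.084618086869232 0.21913415423953467
height check [0.44044112 0.33464016 0.07875109]
[ 0.50711769 -1.78787696]
```

Call:
arm_command(
  targets=[
    [0, 0, 0, 0.12, 1],
    [0, 0, 0, 0.24, 1],
    [0, 0, 0, 0.36, 1],
    [0, 0, 0, 0.48, 1],
    [0, 0, 0, 0.6, 1],
    [0, 0, 0, 0.72, 1],
    [0, 0, 0, 0.84, 1],
    [0, 0, 0, 0.96, 1],
  ],
)

```text
time: 51.02
tool_pos: [0.4379, 0.331, 0.2408]
orientation: [0.353, 0.936, 0.0, 0.0]
ft_force: [-0.1, -0.7, 0.0]
opening: 0.092
finger_force: 0.0
```

Call:
arm_command(
  targets=[
    [0, 0, 0, 0.12, 0.5],
    [0, 0, 0, 0.24, 0.2],
    [0, 0, 0, 0.277, 0.0],
    [0, 0, 0, 0.277, 0.0],
  ],
)

```text
time: 51.52
tool_pos: [0.4379, 0.3312, 0.2409]
orientation: [0.535, 0.845, 0.0, 0.0]
ft_force: [0.5, 0.1, -0.0]
opening: 0.0566
finger_force: 0.0
```

Run:
```python
from h import *
plan((.440,.334,.065),.44)
```

```text
t=51.52 tcp [0.4379 0.3312 0.2409] psi 0.441 -> shift [0.0033 0.0062 0.3517] turn 0.0006 rad 0.001 j6~0.21 F [ 0.5  0.1 -0. ] op 0.0566
```

Call:
arm_command(
  targets=[
    [0.003, 0.006, 0.1, 0, 0],
    [0.003, 0.006, 0.2, 0, 0],
    [0.003, 0.006, 0.3, 0, 0],
    [0.003, 0.006, 0.34, 0, 0],
    [0.003, 0.006, 0.352, 0, 0],
    [0.003, 0.006, 0.352, 0, 0],
  ],
)

```text
time: 52.28
tool_pos: [0.44, 0.3345, 0.0653]
orientation: [0.535, 0.845, 0.0, 0.0]
ft_force: [-0.3, -0.1, -0.2]
opening: 0.046
finger_force: 0.0
```

Call:
arm_command(
  targets=[
    [0, 0, 0, 0, -0.5],
    [0, 0, 0, 0, -1],
    [0, 0, 0, 0, -1],
    [0, 0, 0, 0, -1],
    [0, 0, 0, 0, -1],
  ],
)

```text
time: 52.9
tool_pos: [0.4379, 0.3336, 0.065]
orientation: [0.535, 0.845, -0.002, -0.001]
ft_force: [-6.0, -3.5, 6.2]
opening: 0.014
finger_force: 30.0
```

```bash
python3 st.py
```

```text
t 52.90 tcp [0.4379 0.3336 0.065 ] psi 0.442 along -0.3950 lat -0.1377 F [-6.  -3.5  6.2] T [-0.65  0.84  0.04] op 0.0140 j6 0.07
out dir in tool [-0.923 -0.385  0.002]
```

Call:
arm_command(
  targets=[
    [0, -0.004, 0, 0.12, -1],
    [0, -0.004, 0, 0.24, -1],
    [0, -0.004, 0, 0.36, -1],
    [0, -0.004, 0, 0.48, -1],
    [0, -0.004, 0, 0.6, -1],
    [0, -0.004, 0, 0.72, -1],
    [0, -0.004, 0, 0.84, -1],
    [0, -0.004, 0, 0.96, -1],
  ],
)

```text
time: 53.9
tool_pos: [0.4381, 0.3335, 0.065]
orientation: [0.96, 0.28, 0.0, 0.0]
ft_force: [1.2, -1.2, 0.6]
opening: 0.0143
finger_force: 30.0
```

```bash
python3 st.py
```

```text
t 53.90 tcp [0.4381 0.3335 0.065 ] psi -1.004 along -0.3949 lat -0.1376 F [ 1.2 -1.2  0.6] T [-0.35 -0.03  0.04] op 0.0143 j6 1.52
out dir in tool [-0.497  0.868  0.   ]
```

Call:
arm_command(
  targets=[
    [0, 0, 0, 0.08, -1],
    [0, 0, 0, 0.14, -1],
    [0, 0, 0, 0.2, -1],
  ],
)

```text
time: 54.28
tool_pos: [0.4381, 0.3335, 0.065]
orientation: [0.991, 0.134, 0.0, 0.0]
ft_force: [1.6, -1.3, -0.0]
opening: 0.0137
finger_force: 30.0
```

```bash
python3 st.py
```

```text
t 54.27 tcp [0.4381 0.3335 0.065 ] psi -1.301 along -0.3948 lat -0.1376 F [ 1.6 -1.3 -0. ] T [-0.34 -0.   -0.  ] op 0.0137 j6 1.81
out dir in tool [-0.221  0.975  0.   ]
```

Turned 1.743 rad with no stop yet; small steps on.

Call:
arm_command(
  targets=[
    [0, 0, 0, 0.03, -1],
    [0, 0, 0, 0.06, -1],
    [0, 0, 0, 0.06, -1],
  ],
)

```text
time: 54.65
tool_pos: [0.4383, 0.3335, 0.0651]
orientation: [0.996, 0.092, 0.001, 0.0]
ft_force: [2.0, -1.9, 0.2]
opening: 0.0142
finger_force: 31.5
```

```bash
python3 st.py
```

```text
t 54.65 tcp [0.4383 0.3335 0.0651] psi -1.386 along -0.3948 lat -0.1374 F [ 2.  -1.9  0.2] T [-0.41 -0.2   0.81] op 0.0142 j6 1.90
out dir in tool [-0.137  0.991  0.   ]
```

Call:
arm_command(
  targets=[
    [0, 0, 0, 0.03, -1],
    [0, 0, 0, 0.05, -1],
    [0, 0, 0, 0.05, -1],
  ],
)

```text
time: 55.02
tool_pos: [0.4382, 0.3335, 0.0651]
orientation: [0.999, 0.054, 0.001, 0.0]
ft_force: [3.7, -3.2, 0.7]
opening: 0.0156
finger_force: 33.5
```

```bash
python3 st.py
```

```text
t 55.02 tcp [0.4382 0.3335 0.0651] psi -1.462 along -0.3949 lat -0.1375 F [ 3.7 -3.2  0.7] T [-0.56 -0.38  0.95] op 0.0156 j6 1.97
out dir in tool [-0.062  0.998  0.   ]
```

The stop is reached, with torque up at 0.95 N m. Open and rise.

Call:
arm_command(
  targets=[
    [0, 0, 0, 0, -0.3],
    [0, 0, 0, 0, 0.2],
    [0, 0, 0, 0, 0.5],
    [0, 0, -0.1, 0, 0.5],
    [0, 0, -0.22, 0, 0.5],
    [0, 0, -0.35, 0, 1],
    [-0.08, 0, -0.37, 0, 1],
    [-0.08, 0, -0.37, 0, 1],
  ],
)

```text
time: 56.02
tool_pos: [0.3964, 0.3297, 0.2515]
orientation: [0.999, 0.054, 0.001, -0.001]
ft_force: [-0.3, -0.1, 0.4]
opening: 0.0897
finger_force: 0.0
```

Run:
```python
from h import *
S=capture('scene'); W=capture('wrist')
i=camera_info('wrist'); u,v=proj(i,[[.438,.3335,.08]])[0].astype(int); print(u,v,manip.state()['time'])
a=cv2.resize(W[max(v-60,0):v+60,max(u-70,0):u+70],(350,300),interpolation=cv2.INTER_CUBIC)
a=np.clip(a.astype(float)*2,0,255).astype(np.uint8)
b=cv2.resize(S[100:360,150:500],(435,323)); c=np.zeros((323,785,3),np.uint8); c[:300,:350]=a; c[:,350:]=b
cv2.imwrite('pics/end.png',c)
```

```text
318 148 56.125
```

View pics/end.png

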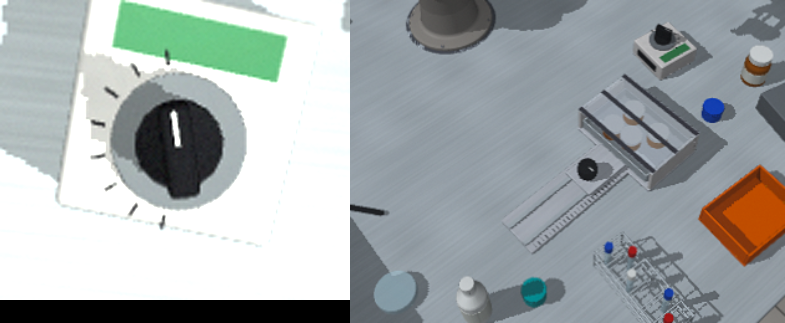

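The timer pointer at (175,125) points at the last clockwise tick (168,55). The scene shows the four jars under the hood, the carriage home and the bystanders in place. Handing in.

```bash
python3 -c "
from h import *
print(ticket.finish_job())"
```

```text
the job is handed in; nothing more can be done
None
```

The job is handed in: I wound the carriage fully out, stood the four capped jars upright in the pan, wound the carriage fully home by the knob, and turned the timer clockwise to its end stop, all by about 56 s on the robot's clock.

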